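# Seat and clamp a drill core in the vee cradle

## Task

Get the stone drill core ready for the microscope: roll it (do not lift it) up the short ramp so that it drops into the vee cradle and centres itself there, then slide it along the vee until its end rests against the rubber stop. Only then swing the hold-down arm over and press it down until its sprung foot grips the core firmly, with roughly 8 newtons; the stone is brittle, so be gentle with every push, let go at the end and leave the things around the cradle alone.

Things in the scene. Friction and masses are not known exactly. Their poses are not given: they have to be found in the camera images.
- core: Stone drill core, plain grey cylinder, 32 mm diameter, 120 mm long, about 0.25 kg (up to a third more or less). Origin at its centre, y along its axis (x, z turn as it rolls). Starts parallel to the vee at the foot of the ramp, resting against the lip: centre 77 mm to the -x side of the seat, 6 mm higher, and 14 to 34 mm towards -y.
- seat (a point): Where the core's centre must finally be: core on both flanks of the vee, end at the stop; 44.6 mm above the bench. Axes of the fixed fixture: y along the vee towards the stop, x level across it from ramp to hinge, z up. The 90 degree aluminium vee (bottom 22.6 mm below) runs from y -50 to +50 mm; far flank ends at x +24 mm. Base plate 12 mm thick, x -104 to +96, y -73 to +97 mm.
- crest (a point): Middle of the near top edge of the vee, where the ramp ends and the core drops in: 16 mm to the -x side of the seat, 38 mm above the bench. The aluminium ramp rises 3 degrees towards it from the lip and reaches from y -56 to +54 mm. Axes as seat.
- lip (a point): Middle of the top of the low lip at the foot of the ramp, 5 mm high above the ramp, 4 mm thick, along y: 39 mm above the bench, 90 mm to the -x side of the seat. It keeps the core from rolling back; beyond it there is open space, so the core can be pushed from behind, just above the lip. Axes as seat.
- stop: Rubber-faced stop plate across the +y end of the vee, 34 mm wide and 36 mm high. Origin in the middle of the face that the core's end meets, 60 mm from the seat in y. It gives on a spring of 5 N per mm, at most 6 mm.
- clamp: Hold-down arm, steel bar 14 mm wide, over the middle of the vee (y = 0). Origin on its hinge, its own -x axis points along the bar to the grip. Starts standing up, from 5 degrees short of upright to 15 degrees past it, leaning away from the vee. The stiff hinge (about 1.0 N m friction, 8 N at the grip) stays where it is left; a paused push reads less. It carries the foot under the bar.
- foot_screw (a point): Point on the bar's middle, 62 mm from the hinge, above the foot: rubber, 18 mm wide, spring 3 N per mm, 6.5 mm travel. The foot's screw is set differently each time (over 10 mm), so it first meets the seated core with the bar from about 5 degrees above level to 5 below: feel for it. 8 N at the foot adds 4 N at the grip to the hinge friction.
- grip (a point): Centre of the black cross grip at the end of the hold-down arm, 130 mm from the hinge: a round bar, 26 mm in diameter and 46 mm long along y, with flat ends; free at both ends and from above, so it can be pinched by its ends while the arm swings.
- hinge (a point): Hinge axis of the hold-down arm (parallel to the vee, along y), 62 mm beyond the seat in x and 85 mm above the bench. Hinge cheeks stand up to 96 mm above the bench, 32 mm wide over all in y.
- reagent_bottle: Bystander: brown glass bottle, 56 mm in diameter, 110 mm tall; origin under its centre.
- beaker: Bystander: glass beaker, 68 mm in diameter, 85 mm tall; origin under its centre.
- vial_box: Bystander: open cardboard box with compartments, 120 by 90 mm and 60 mm tall; origin under its centre.
Not all that is in view belongs to the job. Of the things like the core, leave any that is turquoise; of the rest the larger one is meant.

How it is judged:
By the outcome, as a careful person would: the job done as asked, in the order asked, and still so for the second after the job is handed in, with the robot touching nothing.
It also fails if it takes over 72 s, if anything falls off the work surface, if the arm or the gripper's body presses on something with over 40 N, if the wrist force passes 120 N, or if a joint passes its speed limit or range.

## Robot

A 6-joint arm with a two-finger parallel gripper is mounted at the origin on the work surface. World frame = base frame: x ahead of the robot, y to its left, z up, the work surface at z = 0. Lengths are in m, angles in rad, forces in N, time in s.
With the tool pointing down it reaches from about 0.35 to 0.85 m from the base axis. Payload 8.1 kg.
Tool frame: the origin (TCP) lies at the very end of the fingers, on their centre line; the grasp point (between the pads) lies 19 mm behind it; z points along the fingers, y is the direction in which the jaws open and shut (so a half turn about z gives the same grasp; the last joint's range is limited). The gripper opens to 85 mm and grips with 20 to 120 N. Pads are 22 mm wide; open, the fingers measure 114 mm over their backs; the gripper's body (76 mm by 85 mm) begins 54 mm behind the grasp point. The pads swing forward as they close: fully open they stand 13 mm farther back than shut.
Start: joints at [1.051, 0.13, 1.488, -0, 1.523, -0.085], TCP at [0.253, 0.544, 0.231] pointing down, gripper open.
Joint ranges: [-2.96, 2.96], [-0.89, 2.26], [0.02, 2.5], [-1.34, 4.48], [0, 2.73], [-2.66, 2.66]. Speed limits (rad/s): [2.39, 2.39, 2.79, 3.14, 3.14, 3.14].

## Interface

Orientations are given as a rotation vector (axis times angle).
In Python, from bench import get_obs, capture, ticket gives the robot as it stands.
- The arm moves only by the shell command python3 -m inch 'ROWS'. ROWS is text: rows parted by semicolons, each of 7 numbers parted by spaces: the turn, a rotation vector about the tool's x, y, z in rad, then the shift along the tool's x, y, z in m, then the finger opening in m, from 0 to 0.0854. A call has 1 to 5 rows; each row is the pose to reach, as a shift and turn from the pose commanded when the call began, along the tool's axes at that moment; what a row does not reach only later rows make up. A row lasts 1/12 s, in which the tool goes at most 41.7 mm and 7.16 degrees, less where a joint would pass 70% of its speed; a pose out of reach is approached as far as the arm can. A call with a gripper value outside its range is refused whole. The fingers move at their own pace and stop on an object; the grip force is fixed at half the most. Time passes only in rows, so rows that repeat a pose let the fingers close. It gives the time, the measured TCP pose, the force and the opening at its end, in the units of the state.
- get_obs(): the state, without advancing time (a new reading comes with each control period).
- capture(name): name is "scene" or "side" or "wrist"; returns a dict with "pixels" (420x560x3 uint8, red, green, blue), "depth" (420x560 float32, m along the optical axis (not along the pixel's ray), 0 where there is no reading), "K" (3x3 intrinsics, pixels), "k1" (the pictures are not rectified: a ray, as slopes to the right and down, at radius r is drawn at 1 + k1 r^2 times it, then the intrinsics apply), "rvec" (rotation vector, rad) and "tvec" (3), from world to camera coordinates, as OpenCV has them. Camera axes: x right, y down, z forward; pixel columns grow to the right and rows downward; lengths in m; the calibration is good to about 2 mm. A picture is of the moment at which its call begins.
- ticket.finish_job(): hands the job in, once; it reports no verdict.
The state is a dict: "time_s": time; "joints": joint angles; "qd": joint speeds; "tau": joint torques, N m; "tcp_pos": TCP position; "orientation": TCP orientation; "wrist_force": force on the tool from outside, world axes, zero at the start; "wrist_torque": the same for the moment, N m; "width": finger opening in m.
Only numpy, scipy, OpenCV 4.12 (cv2) and the standard library are available. Lean on these libraries where they do the work, as an engineer would, in place of code of your own. Each camera call takes 0.05 s, during which the arm holds its last target.

## Working session

There is one attempt and no reset: what is moved stays moved. The work goes in short steps, Python scripts to look and compute and a shell command to move; the robot and the scene stay as the last step left them, time stands still between calls to the robot, and variables do not carry over. Pictures are saved under pics/ and viewed, and the job is handed in when it is done.

```bash
ls; mkdir -p pics; python3 - <<'E'
from bench import get_obs, capture
import cv2,numpy as np
o=get_obs()
for k,v in o.items(): print(k,v)
for n in ("scene","side","wrist"):
    c=capture(n); np.savez(f"{n}0.npz",**c)
    cv2.imwrite(f"pics/{n}0.png",c["pixels"][:,:,::-1])
    print(n,c["K"].tolist(),c["k1"],c["rvec"],c["tvec"])
E
```

```text
pics
time_s 0.0
joints [ 1.05060224e+00  1.31185094e-01  1.48932847e+00  2.70388647e-05
  1.52301738e+00 -8.53762713e-02]
qd [-9.42853499e-04 -1.22288698e-03 -9.77742997e-04 -1.38565536e-04
  2.61115375e-05  1.35661674e-03]
tau [-1.69620253e-03 -5.69416058e+01 -5.00546837e+01 -3.19047758e-04
  1.49764458e-02 -9.40426787e-06]
tcp_pos [0.25241608 0.54368334 0.23020315]
orientation [-6.77513841e-01 -3.06704711e+00  2.89295948e-03]
wrist_force [ 0.46599969 -0.23622048 -0.37359188]
wrist_torque [ 0.04810339  0.00722458 -0.04319052]
width 0.08562983870678682
scene [[453.9347523790928, 0.0, 279.02509483402224], [0.0, 453.9347523790928, 207.298348470431], [0.0, 0.0, 1.0]] -0.0006519303097503148 [ 2.22933771  1.22522165 -0.39719168] [-0.30677434 -0.28046492  1.35117846]
side [[518.571416816203, 0.0, 284.93541886762443], [0.0, 518.571416816203, 210.51605266925318], [0.0, 0.0, 1.0]] -0.04935812279756861 [ 2.27180061 -0.89213512  0.31690977] [-0.31522277  0.3476152   1.02340255]
wrist [[344.25235244507115, 0.0, 277.34192550348996], [0.0, 344.25235244507115, 213.40362192235514], [0.0, 0.0, 1.0]] 0.008167349905572935 [-2.45259575 -1.5652626  -0.2055809 ] [-0.59934558 -0.03381223  0.37948154]
```

View pics/scene0.png

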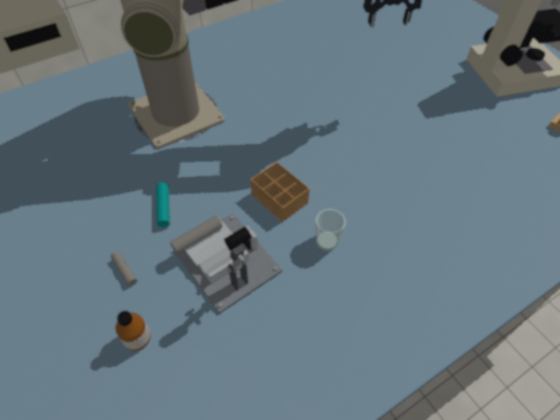

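View pics/side0.png

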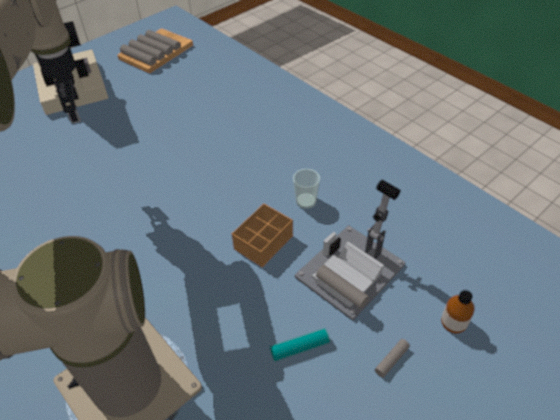

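View pics/wrist0.png

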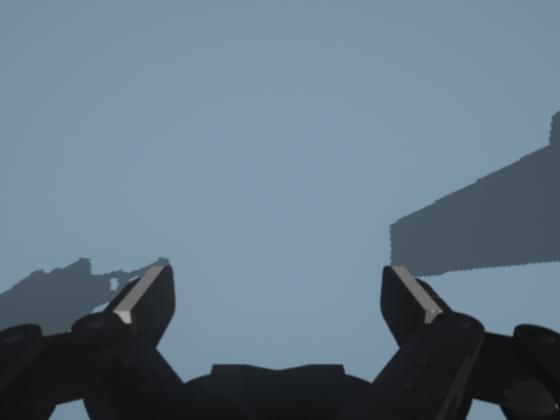

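Three cylinders are visible in the scene picture: turquoise (163,204), to be left alone; a small grey one (123,268), too small; and a larger grey one on the fixture's ramp (197,235), which fits. I'll confirm with a crop and build the point cloud.

```bash
cat > h.py <<'E'
import numpy as np,cv2
from scipy.spatial.transform import Rotation as R
def load(n):
    d=np.load(n); return {k:d[k] for k in d}
def cloud(c):
    z=c["depth"];h,w=z.shape
    u,v=np.meshgrid(np.arange(w),np.arange(h))
    pts=np.stack([u,v],-1).reshape(-1,1,2).astype(np.float64)
    k=np.array([float(c["k1"]),0,0,0])
    n=cv2.undistortPoints(pts,c["K"],k).reshape(h,w,2)
    P=np.dstack([n*z[...,None],z])
    Rm=R.from_rotvec(c["rvec"]).as_matrix()
    W=(P-c["tvec"])@Rm
    W[z==0]=np.nan
    return W
def proj(c,X):
    p,_=cv2.projectPoints(np.atleast_2d(np.asarray(X,float)),c["rvec"],c["tvec"],c["K"],np.array([float(c["k1"]),0,0,0]))
    return p.reshape(-1,2)
E
python3 - <<'E'
from h import *
a=load("scene0.npz");b=load("side0.npz")
A=cloud(a);B=cloud(b)
i1=cv2.resize(a["pixels"][160:320,100:300,::-1],None,fx=3,fy=3,interpolation=cv2.INTER_CUBIC)
i2=cv2.resize(b["pixels"][160:320,280:420,::-1],None,fx=3.5,fy=3.5,interpolation=cv2.INTER_CUBIC)
cv2.imwrite("pics/c1.png",i1);cv2.imwrite("pics/c2.png",i2)
for C,l in((A,[(163,204),(123,268),(197,235),(132,330),(330,230),(280,190),(238,238)]),(B,[(300,344),(393,357),(342,285),(458,320),(306,185),(263,235),(388,189)])):
    for u,v in l: print(u,v,C[v,u].round(4))
for C in(A,B):
    t=np.nanmedian(C[:,:,2][(abs(C[:,:,2])<.02)]);print("table",t)
    m=(C[:,:,2]>.006)&(C[:,:,2]<.018)&(C[:,:,0]>0.2)
    lab=cv2.connectedComponentsWithStats(m.astype(np.uint8))
    for i,s in enumerate(lab[2]):
        if s[4]>300 and i: 
            q=C[lab[1]==i];print(s,np.nanmean(q,0).round(3),cv2.minAreaRect(q[:,:2].astype(np.float32)))
E
```

```text
163 204 [ 0.321  -0.1767  0.0335]
123 268 [ 0.4294 -0.3236  0.0211]
197 235 [ 0.4661 -0.1526  0.0633]
132 330 [ 0.6057 -0.3571  0.0789]
330 230 [0.59   0.1317 0.014 ]
280 190 [0.4401 0.0852 0.04  ]
238 238 [ 0.6181 -0.1217  0.2234]
300 344 [ 0.3046 -0.1801  0.0284]
393 357 [ 0.4233 -0.3255  0.021 ]
342 285 [ 0.4501 -0.1557  0.0657]
458 320 [ 0.5645 -0.3718  0.0569]
306 185 [0.6229 0.1316 0.033 ]
263 235 [0.4366 0.0865 0.0269]
388 189 [ 0.6075 -0.1229  0.2209]
table -0.001008632888472025
[466  55  94  40 323] [0.432 0.941 0.012] ((0.43170440196990967, 0.9452043175697327), (0.29588204622268677, 0.14976206421852112), 29.114526748657227)
[ 177  242  106   71 2484] [ 0.577 -0.123  0.011] ((0.5362780094146729, -0.11346006393432617), (0.1808454692363739, 0.1711079329252243), 4.485598564147949)
table -0.0003812940164408694
[ 294  225  112   95 2466] [ 0.524 -0.118  0.011] ((0.5256437063217163, -0.11426842212677002), (0.20321568846702576, 0.172607421875), 4.849479675292969)
```

View pics/c1.png

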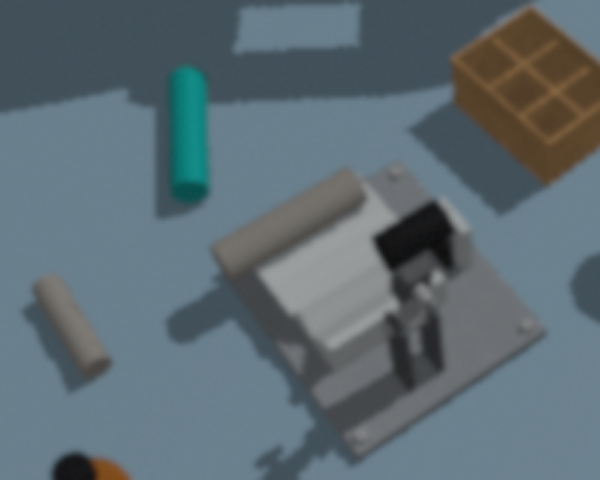

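View pics/c2.png

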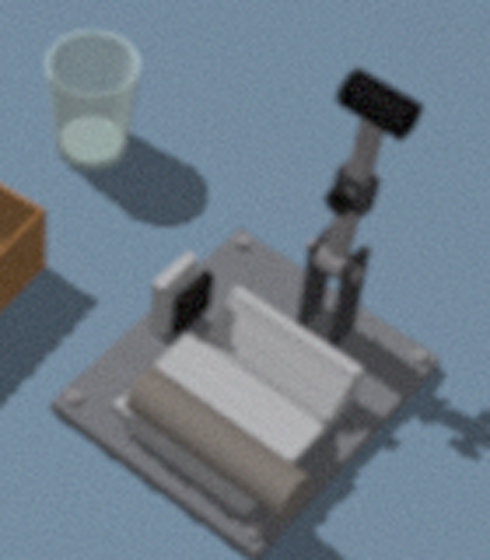

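The crop confirms the core: the larger grey cylinder lying on the ramp against the lip (scene 197,235). Next I fit the fixture pose from the plate corners, plus the core axis and the clamp angle.

```bash
cat >> h.py <<'E'
def toW(p,f): # fixture (seat-origin) mm-> world m ; p=(x,y,yaw)
    f=np.atleast_2d(np.asarray(f,float)); c,s=np.cos(p[2]),np.sin(p[2])
    return np.c_[p[0]+c*f[:,0]-s*f[:,1],p[1]+s*f[:,0]+c*f[:,1],f[:,2]+.0446]
def toF(p,W):
    W=np.atleast_2d(W); c,s=np.cos(p[2]),np.sin(p[2]); d=W[:,:2]-np.array(p[:2])
    return np.c_[c*d[:,0]+s*d[:,1],-s*d[:,0]+c*d[:,1],W[:,2]-.0446]
E
cat > fit.py <<'E'
from h import *
from scipy.optimize import least_squares
a=load("scene0.npz");b=load("side0.npz")
z=.012-.0446
cn={'mm':(-.104,-.073,z),'mp':(-.104,.097,z),'pp':(.096,.097,z),'pm':(.096,-.073,z)}
S={'pp':(545,333),'pm':(352,462),'mp':(400,162)}
D={'mp':(52,407),'pp':(242,232),'pm':(438,362),'mm':(258,552)}
def px(x,s,o): return ((x[0]+.5)/s-.5+o[0],(x[1]+.5)/s-.5+o[1])
S={k:px(v,3,(100,160)) for k,v in S.items()};D={k:px(v,3.5,(280,160)) for k,v in D.items()}
def res(p):
    r=[]
    for c,Q in((a,S),(b,D)):
        for k,v in Q.items(): r+=list(proj(c,toW(p,cn[k]))[0]-v)
    return np.array(r)
o=least_squares(res,[.53,-.125,.085]);p=o.x
print("seat",p.round(4),"res",o.fun.round(1))
for c,Q,n in((a,S,'scene'),(b,D,'side')):
    def r1(p): return np.concatenate([proj(c,toW(p,cn[k]))[0]-v for k,v in Q.items()])
    print(n,least_squares(r1,p).x.round(4))
# cloud-based: core & vee
for C,n in((cloud(a),'scene'),(cloud(b),'side')):
    F=toF(p,C.reshape(-1,3)); 
    pl=F[(abs(F[:,0]+.004)<.12)&(abs(F[:,1]-.012)<.1)]
    core=pl[(pl[:,0]<-.05)&(pl[:,0]>-.105)&(pl[:,2]>.008)]
    print(n,"core n",len(core),"y range",np.percentile(core[:,1],[1,99]).round(4),"zmax",np.percentile(core[:,2],98))
    # circle fit with slope
    def cr(q): return np.hypot(core[:,0]-q[0]-q[2]*core[:,1],core[:,2]-q[1])-.016
    q=least_squares(cr,[-.077,.006,0],loss='soft_l1',f_scale=.001).x; print(" core centre x,z,slope",q.round(4))
    st=pl[(pl[:,2]>-.005)&(pl[:,1]>.05)&(abs(pl[:,0])<.03)&(pl[:,2]<.03)]
    print(" stop",len(st),np.percentile(st,[2,50,98],axis=0).round(3).tolist())
    W=F[(F[:,2]>.06)&(abs(F[:,0]-.06)<.09)&(abs(F[:,1])<.04)]
    print(" clamp",len(W));
    for lo in np.arange(.06,.2,.02):
        m=W[(W[:,2]>=lo)&(W[:,2]<lo+.02)]
        if len(m): print("  z",lo.round(3),len(m),np.median(m,0).round(4),m[:,1].min().round(3),m[:,1].max().round(3))
np.save("p.npy",p)
for c,n in((a,'scene'),(b,'side')):
    im=c["pixels"][:,:,::-1].copy(); im=cv2.resize(im,None,fx=3,fy=3,interpolation=cv2.INTER_CUBIC)
    pts=[(0,0,0),(-.016,-.05,-.0066),(-.016,.05,-.0066),(0,-.05,-.0226),(0,.05,-.0226),(.024,.05,.0014),(.024,-.05,.0014),(.062,0,.0404),(-.09,-.056,-.0056),(-.09,.054,-.0056),(-.017,.06,.0),(.017,.06,0)]+list(cn.values())
    for u,v in proj(c,toW(p,pts)): cv2.circle(im,(int(u*3+1),int(v*3+1)),2,(0,0,255),-1)
    u,v=proj(c,toW(p,(0,0,0)))[0].astype(int)*3
    cv2.imwrite(f"pics/ov_{n}.png",im[v-200:v+200,u-220:u+220])
E
python3 fit.py; python3 -c "
import cv2,numpy as np
cv2.imwrite('pics/ov.png',cv2.resize(np.hstack([cv2.imread('pics/ov_scene.png'),cv2.imread('pics/ov_side.png')]),(800,364)))"
```

```text
seat [ 0.5309 -0.1291  0.0775] res [ 0.3 -0.4  0.6 -0.9 -0.5 -0.8 -0.2 -1.2  0.3 -1.1  2.1 -0.4 -0.1  1.9]
scene [ 0.5321 -0.13    0.0716]
side [ 0.5301 -0.1283  0.0858]
scene core n 645 y range [-0.0747  0.0442] zmax 0.023226542574868628
 core centre x,z,slope [-0.0776  0.005  -0.0096]
 stop 118 [[-0.015, 0.052, -0.004], [0.013, 0.08, 0.012], [0.029, 0.087, 0.022]]
 clamp 576
  z 0.06 21 [0.071  0.0002 0.0677] -0.004 0.006
  z 0.08 38 [ 0.0764 -0.0008  0.0952] -0.01 0.017
  z 0.1 108 [7.860e-02 1.000e-04 1.094e-01] -0.01 0.016
  z 0.12 31 [0.081  0.0011 0.1284] -0.004 0.008
  z 0.14 9 [0.0834 0.0028 0.1428] -0.003 0.008
  z 0.16 307 [0.0886 0.0009 0.1764] -0.02 0.026
  z 0.18 62 [0.0818 0.0015 0.1809] -0.02 0.026
side core n 739 y range [-0.0751  0.0439] zmax 0.02376100966476447
 core centre x,z,slope [-0.077   0.0054 -0.0074]
 stop 233 [[-0.019, 0.053, -0.004], [-0.003, 0.079, 0.014], [0.022, 0.088, 0.023]]
 clamp 634
  z 0.06 49 [0.0619 0.001  0.0701] -0.004 0.009
  z 0.08 39 [ 0.0639 -0.0026  0.0939] -0.009 0.017
  z 0.1 144 [0.0662 0.0008 0.1101] -0.01 0.016
  z 0.12 57 [0.0711 0.001  0.1291] -0.004 0.01
  z 0.14 52 [0.0741 0.0022 0.149 ] -0.019 0.01
  z 0.16 221 [0.0733 0.0005 0.1746] -0.021 0.027
  z 0.18 72 [0.0812 0.0009 0.1812] -0.021 0.025
```

View pics/ov.png

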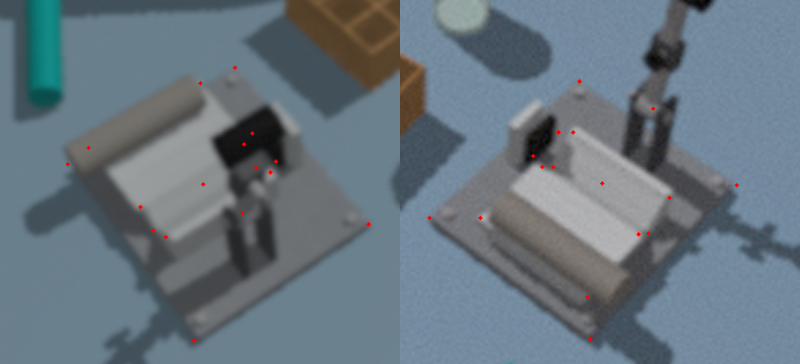

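```bash
cat >> h.py <<'E'
P=(0.5310,-0.1290,0.085)
def where(label=""):
    from bench import get_obs
    o=get_obs(); Rt=R.from_rotvec(o["orientation"]).as_matrix()
    f=toF(P,o["tcp_pos"])[0]; 
    fx=np.array([np.cos(P[2]),np.sin(P[2]),0]);fy=np.array([-fx[1],fx[0],0])
    w=o["wrist_force"]
    print(label,"t %.2f"%o["time_s"],"F xyz(mm, z world)",(f[:2]*1e3).round(1),round(o["tcp_pos"][2]*1e3,1),"ytool yaw err",round(np.arctan2(*(Rt[:,1]@np.c_[-fx,fy])),4),"zt",Rt[:,2].round(3),"force F",np.round([w@fx,w@fy,w[2]],2),"w",round(o["width"],4))
    return o,Rt,f
def goto(f,z): # print tool-frame shift to fixture (x,y) at world z, orientation fix
    o,Rt,_=where()
    W=toW(P,(f[0],f[1],z-.0446))[0]
    c,s=np.cos(P[2]),np.sin(P[2])
    G=np.array([[-c,-s,0],[-s,c,0],[0,0,-1]]).T if 0 else np.column_stack([[-c,-s,0],[-s,c,0],[0,0,-1]])
    print(" shift",(Rt.T@(W-o["tcp_pos"])).round(4),"turn",R.from_matrix(Rt.T@G).as_rotvec().round(3))
E
python3 -m inch '0 0 -0.1 -0.032 -0.022 0 0.06; 0 0 -0.2 -0.064 -0.044 0 0.06; 0 0 -0.3 -0.096 -0.066 0 0.06; 0 0 -0.4 -0.128 -0.088 0 0.06; 0 0 -0.5 -0.16 -0.11 0 0.06'
python3 -c "
from h import *
goto((-.125,-.0155),.231)"
```

```text
time_s: 0.57
tcp_pos: [0.3518, 0.3754, 0.2309]
orientation: [0.111, -3.139, 0.001]
wrist_force: [1.0, 0.2, 0.3]
width: 0.0598
 t 0.57 F xyz(mm, z world) [-135.8  517.8] 230.9 ytool yaw err -0.0142 zt [-0. -0. -1.] force F [0.98 0.15 0.27] w 0.0598
 shift [-1.830e-02 -5.331e-01  1.000e-04] turn [-0.    -0.    -0.014]
```

```bash

python3 -m inch '0 0 -0.014 -0.018 -0.04 0 0.06; 0 0 -0.014 -0.018 -0.08 0 0.06; 0 0 -0.014 -0.018 -0.12 0 0.06; 0 0 -0.014 -0.018 -0.16 0 0.06; 0 0 -0.014 -0.018 -0.2 0 0.06'
python3 -m inch '0 0 0 0 -0.04 0 0.06; 0 0 0 0 -0.08 0 0.06; 0 0 0 0 -0.12 0 0.06; 0 0 0 0 -0.16 0 0.06; 0 0 0 0 -0.2 0 0.06'
python3 -m inch '0 0 0 0 -0.04 0.02 0.06; 0 0 0 0 -0.08 0.04 0.06; 0 0 0 0 -0.11 0.07 0.06; 0 0 0 0 -0.133 0.1 0.06; 0 0 0 0 -0.133 0.12 0.06'
python3 - <<'E'
from h import *
from bench import capture
goto((-.125,-.0155),.06)
for n in("side","wrist"):
    c=capture(n);np.savez(f"{n}1.npz",**c);cv2.imwrite(f"pics/{n}1.png",c["pixels"][:,:,::-1])
E
```

```text
time_s: 0.98
tcp_pos: [0.3821, 0.1768, 0.231]
orientation: [0.125, -3.139, 0.0]
wrist_force: [0.7, -0.9, 0.7]
width: 0.06
time_s: 1.4
tcp_pos: [0.3979, -0.0226, 0.2313]
orientation: [-0.125, 3.139, -0.0]
wrist_force: [1.3, 0.2, 0.2]
width: 0.0599
time_s: 1.82
tcp_pos: [0.4078, -0.1569, 0.1089]
orientation: [0.119, -3.138, 0.001]
wrist_force: [-0.1, 0.9, -1.1]
width: 0.0596
 t 1.82 F xyz(mm, z world) [-125.2  -17.3] 108.9 ytool yaw err -0.0091 zt [-0.001 -0.001 -1.   ] force F [-0.06  0.95 -1.15] w 0.0596
 shift [-0.0002  0.0018  0.0489] turn [-0.001 -0.001 -0.009]
```

View pics/side1.png

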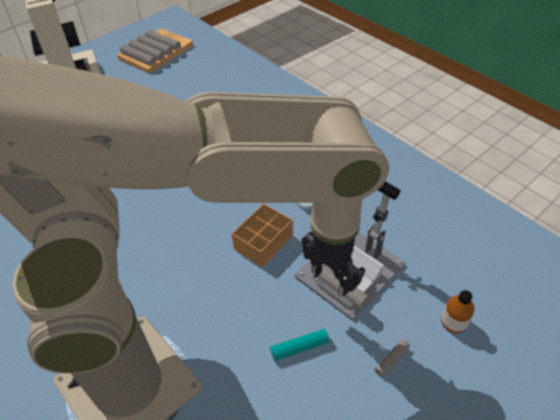

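View pics/wrist1.png

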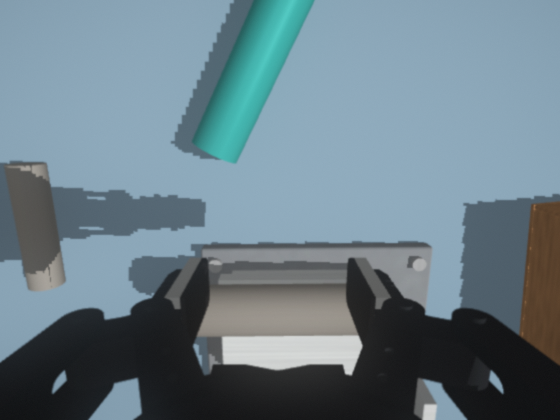

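```bash

python3 -m inch '0 0 0 0 0.001 0.02 0.06; 0 0 0 0 0.001 0.04 0.06; 0 0 0 0 0.001 0.055 0.06; 0 0 0 0 0.001 0.061 0.06; 0 0 0 0 0.001 0.061 0.06'
python3 -c "
from h import *
goto((-.104,-.0155),.045)"
```

```text
time_s: 2.33
tcp_pos: [0.4084, -0.1514, 0.0501]
orientation: [0.126, -3.138, -0.001]
wrist_force: [-0.8, 0.9, 0.0]
width: 0.0597
 t 2.33 F xyz(mm, z world) [-124.1  -11.9] 50.1 ytool yaw err -0.0048 zt [-0.001  0.001 -1.   ] force F [-0.73  0.99  0.  ] w 0.0597
 shift [-0.0201 -0.0035  0.0051] turn [ 0.001 -0.001 -0.005]
```

```bash

python3 -m inch '0 0 -0.005 -0.004 -0.003 0.003 0.06; 0 0 -0.005 -0.008 -0.003 0.005 0.06; 0 0 -0.005 -0.012 -0.003 0.005 0.06; 0 0 -0.005 -0.015 -0.003 0.005 0.06; 0 0 -0.005 -0.017 -0.003 0.005 0.06'
python3 -c "
from h import *
goto((-.104,-.0155),.045)"
python3 -m inch '0 0 0 -0.002 0 0 0.06; 0 0 0 -0.004 0 0 0.06; 0 0 0 -0.006 0 0 0.06; 0 0 0 -0.008 0 0 0.06; 0 0 0 -0.01 0 0 0.06'
python3 - <<'E'
from h import *
from bench import capture
where()
for n in("side","wrist"):
    c=capture(n);np.savez(f"{n}2.npz",**c)
    if n=="side": im=cv2.resize(c["pixels"][160:340,260:440,::-1],None,fx=3,fy=3,interpolation=cv2.INTER_CUBIC)
    else: im=c["pixels"][:,:,::-1]
    cv2.imwrite(f"pics/{n}2.png",im)
E
```

```text
time_s: 2.75
tcp_pos: [0.427, -0.1541, 0.046]
orientation: [-0.132, 3.138, -0.001]
wrist_force: [-0.6, 0.1, 0.6]
width: 0.0599
 t 2.75 F xyz(mm, z world) [-105.8  -16.2] 46.0 ytool yaw err -0.0006 zt [ 0.001 -0.    -1.   ] force F [-0.61  0.15  0.58] w 0.0599
 shift [-0.0018  0.0007  0.001 ] turn [-0.001  0.001 -0.001]
time_s: 3.17
tcp_pos: [0.4352, -0.1535, 0.0459]
orientation: [0.132, -3.137, 0.001]
wrist_force: [-9.2, -1.1, 11.3]
width: 0.0604
 t 3.17 F xyz(mm, z world) [-97.5 -16.3] 45.9 ytool yaw err -0.0007 zt [-0.002 -0.    -1.   ] force F [-9.22 -0.28 11.33] w 0.0604
```

View pics/side2.png

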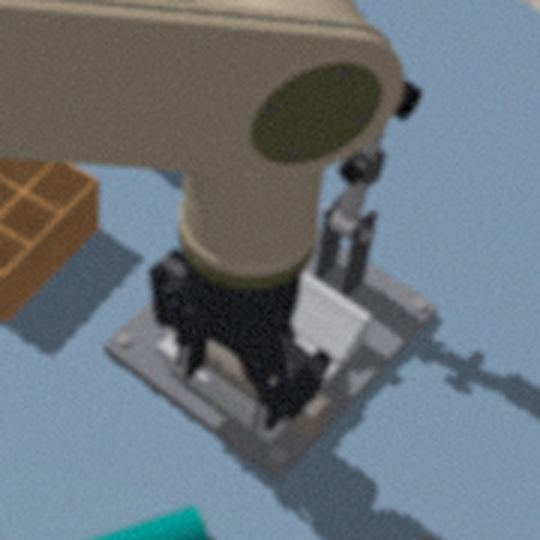

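View pics/wrist2.png

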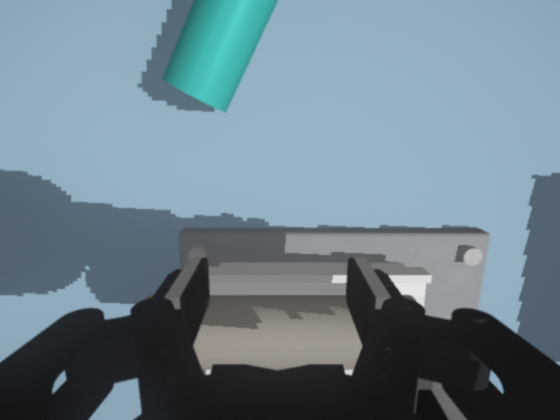

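Contact force is up and back on the tool. The open fingertips sit higher than the TCP, so they meet the core above its centre and it locks. I back off and measure the true tip height.

```bash

python3 -m inch '0 0 0 0.004 0 0 0.06; 0 0 0 0.008 0 0 0.06; 0 0 0 0.012 0 0 0.06; 0 0 0 0.012 0 0 0.06'
python3 - <<'E'
from h import *
from bench import capture
o,Rt,f=where()
for n in("wrist","side"):
    c=capture(n);np.savez(f"{n}3.npz",**c);C=cloud(c).reshape(-1,3)
    T=(C-o["tcp_pos"])@Rt
    if n=="wrist":
        for s in(1,-1):
            m=(T[:,1]*s>.025)&(T[:,1]*s<.06)&(abs(T[:,0])<.018)&(T[:,2]>-.05)&(T[:,2]<.003)
            q=T[m]; print(s,len(q), np.percentile(q,[0,2,50,98,100],axis=0).round(4).tolist())
    F=toF(P,C)
    core=F[(F[:,0]<-.04)&(F[:,0]>-.1)&(F[:,2]>.008)&(F[:,2]<.03)&(abs(F[:,1]+.015)<.07)]
    print(n,"core y",np.percentile(core[:,1],[1,99]).round(4),"zmax",np.percentile(core[:,2],95).round(4))
im=cv2.resize(c["pixels"][200:340,280:420,::-1],None,fx=4,fy=4,interpolation=cv2.INTER_CUBIC);cv2.imwrite("pics/side3.png",im)
E
```

```text
time_s: 3.6
tcp_pos: [0.423, -0.154, 0.045]
orientation: [0.132, -3.138, -0.001]
wrist_force: [-0.0, 0.5, -1.0]
width: 0.0601
 t 3.60 F xyz(mm, z world) [-109.7  -15.8] 45.0 ytool yaw err -0.001 zt [-0.001  0.    -1.   ] force F [ 0.03  0.46 -1.01] w 0.0601
1 3178 [[-0.018, 0.025, -0.05], [-0.0173, 0.0265, -0.0494], [0.007, 0.0311, -0.0291], [0.0124, 0.0476, -0.0054], [0.0141, 0.0533, -0.0005]]
-1 3101 [[-0.018, -0.0527, -0.05], [-0.0172, -0.046, -0.0494], [0.007, -0.0298, -0.0297], [0.0125, -0.0265, -0.0058], [0.014, -0.025, -0.0003]]
wrist core y [-0.0479  0.0177] zmax 0.0229
side core y [-0.0751  0.0201] zmax 0.0221
```

View pics/side3.png

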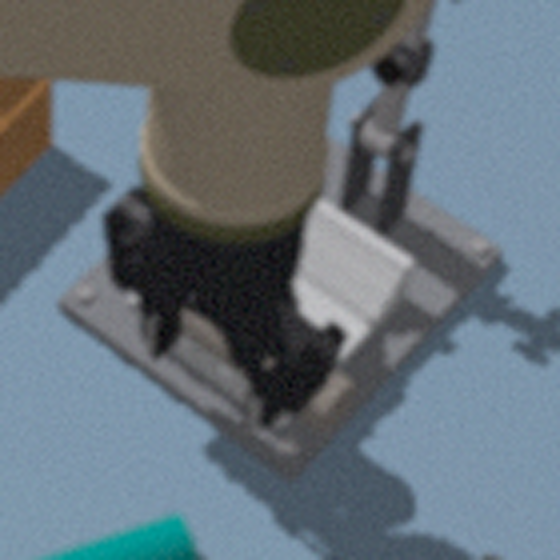

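```bash

python3 -m inch '0 0 0 0 0 0.004 0.06; 0 0 0 0 0 0.008 0.06; 0 0 0 -0.004 0 0.008 0.06; 0 0 0 -0.006 0 0.008 0.06; 0 0 0 -0.006 0 0.008 0.06'
python3 -m inch '0 0 0 -0.002 0 0 0.06; 0 0 0 -0.004 0 0 0.06'
python3 -c "
from h import *
where()"
python3 -m inch '0 0 0 -0.002 0 0 0.06; 0 0 0 -0.003 0 0 0.06'
python3 -c "
from h import *
where()"
python3 -m inch '0 0 0 -0.002 0 0 0.06; 0 0 0 -0.003 0 0 0.06'
python3 -c "
from h import *
where()"
```

```text
time_s: 4.12
tcp_pos: [0.4304, -0.1536, 0.0373]
orientation: [-0.133, 3.139, 0.0]
wrist_force: [0.1, -0.3, -0.7]
width: 0.0602
time_s: 4.28
tcp_pos: [0.4341, -0.1533, 0.0373]
orientation: [0.132, -3.139, 0.0]
wrist_force: [-1.2, -0.9, 0.9]
width: 0.0602
 t 4.28 F xyz(mm, z world) [-98.6 -16. ] 37.3 ytool yaw err -0.0008 zt [-0. -0. -1.] force F [-1.26 -0.76  0.88] w 0.0602
time_s: 4.45
tcp_pos: [0.4373, -0.1531, 0.0374]
orientation: [-0.132, 3.138, -0.0]
wrist_force: [0.1, -0.5, -0.4]
width: 0.0604
 t 4.45 F xyz(mm, z world) [-95.4 -16.1] 37.4 ytool yaw err -0.0008 zt [ 0. -0. -1.] force F [ 0.03 -0.49 -0.36] w 0.0604
time_s: 4.62
tcp_pos: [0.4402, -0.1528, 0.0374]
orientation: [-0.132, 3.139, -0.0]
wrist_force: [-1.6, 0.2, 0.4]
width: 0.0596
 t 4.62 F xyz(mm, z world) [-92.5 -16. ] 37.4 ytool yaw err -0.0007 zt [ 0. -0. -1.] force F [-1.59  0.35  0.4 ] w 0.0596
```

```bash

python3 -m inch '0 0 0 -0.003 0 0 0.06; 0 0 0 -0.006 0 0 0.06; 0 0 0 -0.009 0 -0.0005 0.06; 0 0 0 -0.012 0 -0.0005 0.06; 0 0 0 -0.015 0 -0.001 0.06'
python3 -m inch '0 0 0 -0.003 0 0 0.06; 0 0 0 -0.006 0 0 0.06; 0 0 0 -0.009 0 -0.0005 0.06; 0 0 0 -0.012 0 -0.0005 0.06; 0 0 0 -0.015 0 -0.001 0.06'
python3 -m inch '0 0 0 -0.003 0 0 0.06; 0 0 0 -0.006 0 0 0.06; 0 0 0 -0.009 0 -0.0005 0.06; 0 0 0 -0.011 0 -0.0005 0.06; 0 0 0 -0.012 0 -0.001 0.06'
python3 - <<'E'
from h import *
from bench import capture
o,Rt,f=where()
for n in("side","scene"):
    c=capture(n);np.savez(f"{n}4.npz",**c)
    u,v=proj(c,toW(P,(-.03,0,0)))[0].astype(int)
    im=cv2.resize(c["pixels"][v-60:v+60,u-60:u+60,::-1],None,fx=4,fy=4,interpolation=cv2.INTER_CUBIC);cv2.imwrite(f"pics/{n}4.png",im)
    F=toF(P,cloud(c).reshape(-1,3))
    for y0 in (-.065,-.05,.02):
        m=F[(abs(F[:,1]-y0)<.006)&(F[:,0]>-.08)&(F[:,0]<.02)&(F[:,2]>.004)&(F[:,2]<.035)]
        if len(m): print(n,y0,len(m),m[:,0].min().round(4),m[:,0].max().round(4),m[np.argmax(m[:,2])].round(4))
E
python3 -c "
import cv2,numpy as np
cv2.imwrite('pics/b4.png',np.hstack([cv2.imread('pics/scene4.png'),cv2.imread('pics/side4.png')])[:, :960][::1])"
```

```text
time_s: 5.03
tcp_pos: [0.4552, -0.1515, 0.0383]
orientation: [0.132, -3.139, -0.0]
wrist_force: [-1.3, -0.0, 1.6]
width: 0.0597
time_s: 5.45
tcp_pos: [0.47, -0.1502, 0.0392]
orientation: [0.132, -3.139, -0.0]
wrist_force: [-0.5, -1.1, 0.3]
width: 0.0598
time_s: 5.87
tcp_pos: [0.4821, -0.1492, 0.0403]
orientation: [-0.132, 3.139, -0.0]
wrist_force: [-1.9, 1.2, 1.3]
width: 0.0601
 t 5.87 F xyz(mm, z world) [-50.5 -16. ] 40.3 ytool yaw err -0.0007 zt [ 0. -0. -1.] force F [-1.76  1.32  1.31] w 0.0601
side -0.065 28 -0.0407 -0.0111 [-0.0202 -0.0699  0.024 ]
side -0.05 42 -0.0624 -0.0552 [-0.0595 -0.048   0.0346]
side 0.02 79 -0.0622 -0.0315 [-0.0604  0.0184  0.0345]
scene -0.065 83 -0.0474 -0.0069 [-0.0196 -0.0701  0.0266]
scene -0.05 113 -0.0448 -0.0062 [-0.0399 -0.0517  0.0349]
scene 0.02 105 -0.0603 -0.0072 [-0.0484  0.0147  0.035 ]
```

View pics/side4.png

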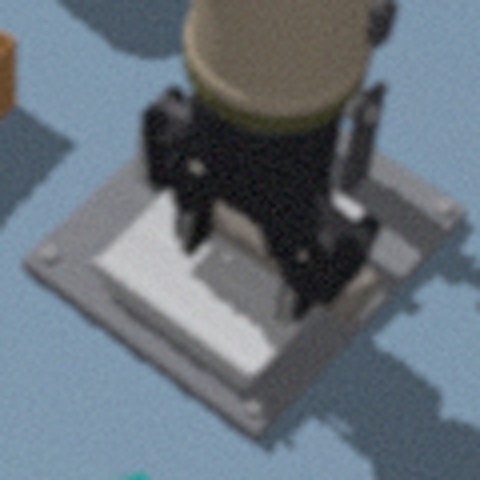

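View pics/scene4.png

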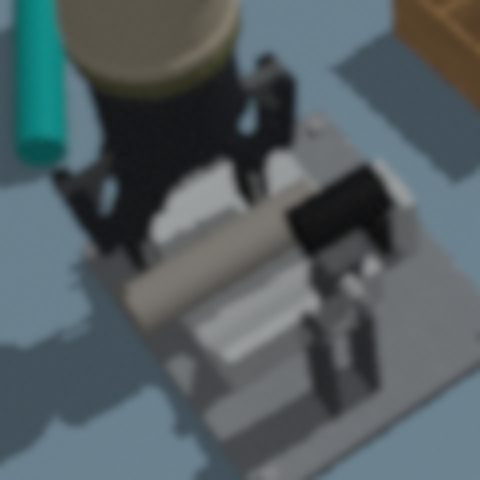

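```bash

python3 -m inch '0 0 0 -0.002 0 0 0.06; 0 0 0 -0.004 0 0 0.06; 0 0 0 -0.005 0 -0.0005 0.06; 0 0 0 -0.006 0 -0.0005 0.06; 0 0 0 -0.007 0 -0.001 0.06'
python3 -m inch '0 0 0 -0.001 0 0 0.06; 0 0 0 -0.002 0 0 0.06; 0 0 0 -0.003 0 0 0.06; 0 0 0 -0.0035 0 0 0.06; 0 0 0 -0.004 0 0 0.06'
cat > look.py <<'E'
import sys
from h import *
from bench import capture
t=sys.argv[1];sc=[]
o,Rt,f=where()
for n in("scene","side"):
    c=capture(n);np.savez(f"{n}{t}.npz",**c)
    u,v=proj(c,toW(P,(0,0,.02)))[0].astype(int)
    im=cv2.resize(c["pixels"][v-65:v+65,u-65:u+65,::-1],(400,400),interpolation=cv2.INTER_CUBIC);sc.append(im)
    F=toF(P,cloud(c).reshape(-1,3))
    for y0 in (-.06,-.03,.03):
        m=F[(abs(F[:,1]-y0)<.008)&(F[:,0]>-.04)&(F[:,0]<.025)&(F[:,2]>.004)&(F[:,2]<.03)]
        if len(m): print(n,y0,len(m),m[:,0].min().round(4),m[:,0].max().round(4),"top",m[np.argmax(m[:,2])].round(4))
    m=F[(abs(F[:,0])<.012)&(F[:,2]>.006)&(F[:,2]<.02)&(F[:,1]>-.11)&(F[:,1]<.1)]
    if len(m): print(n,"y range",np.percentile(m[:,1],[1,99]).round(4))
cv2.imwrite(f"pics/b{t}.png",np.hstack(sc))
E
python3 look.py 5
```

```text
time_s: 6.38
tcp_pos: [0.4888, -0.1487, 0.0412]
orientation: [0.132, -3.139, -0.0]
wrist_force: [0.3, 0.0, 1.0]
width: 0.0597
time_s: 6.8
tcp_pos: [0.4928, -0.1484, 0.0413]
orientation: [-0.132, 3.139, -0.0]
wrist_force: [-0.1, 0.3, 0.3]
width: 0.0599
 t 6.80 F xyz(mm, z world) [-39.7 -16. ] 41.3 ytool yaw err -0.0008 zt [ 0. -0. -1.] force F [-0.06  0.34  0.35] w 0.0599
scene -0.06 111 -0.04 0.0162 top [-0.0334 -0.0568  0.0278]
scene -0.03 89 -0.0162 0.0159 top [-0.0036 -0.0264  0.016 ]
scene 0.03 12 -0.0344 -0.0306 top [-0.0333  0.028   0.029 ]
scene y range [-0.0742  0.0863]
side -0.06 31 -0.0393 0.0105 top [-0.039  -0.057   0.0283]
side -0.03 2 -0.0106 -0.0103 top [-0.0106 -0.0327  0.0117]
side 0.03 2 -0.0139 -0.0121 top [-0.0121  0.0241  0.0095]
side y range [-0.0753  0.085 ]
```

View pics/b5.png

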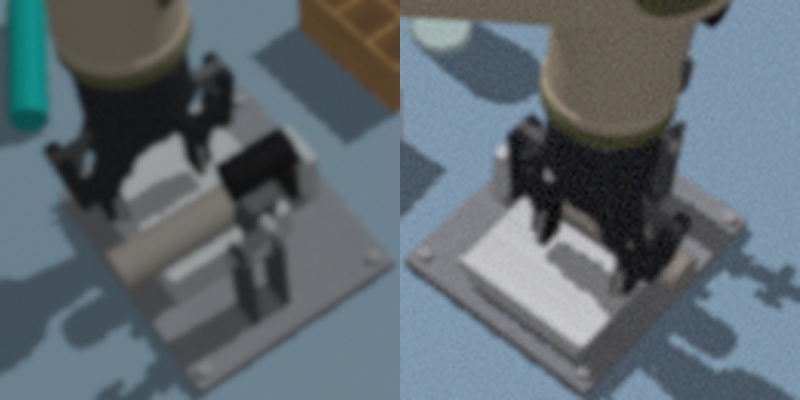

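The core has dropped into the vee: scene crop band around (170,240), top at z +16 mm relative to seat, centred at x≈0. Next, go round to its -y end with the fingers shut.

```bash

python3 -m inch '0 0 0 0.015 0 0 0.06; 0 0 0 0.025 0 -0.02 0.06; 0 0 0 0.025 0 -0.05 0.06; 0 0 0 0.025 -0.03 -0.07 0.0; 0 0 0 0.015 -0.065 -0.07 0.0'
python3 -m inch '0 0 0 -0.025 -0.025 0 0; 0 0 0 -0.055 -0.037 0 0; 0 0 0 -0.055 -0.037 0.02 0; 0 0 0 -0.055 -0.037 0.05 0; 0 0 0 -0.055 -0.037 0.06 0'
python3 -m inch '0 0 0 0 0 0.008 0;0 0 0 0 0 0.016 0;0 0 0 0 0 0.016 0'
python3 -c "
from h import *
goto((0,-.11),.036)"
```

```text
time_s: 7.32
tcp_pos: [0.4851, -0.215, 0.1165]
orientation: [-0.136, 3.133, -0.005]
wrist_force: [0.4, 0.5, 0.7]
width: 0.037
time_s: 7.73
tcp_pos: [0.5393, -0.2457, 0.0471]
orientation: [0.132, -3.134, -0.004]
wrist_force: [-2.3, -0.1, -2.0]
width: -0.0001
time_s: 7.98
tcp_pos: [0.5404, -0.2461, 0.0343]
orientation: [0.132, -3.137, -0.001]
wrist_force: [-0.8, -0.6, 0.4]
width: 0.0
 t 7.98 F xyz(mm, z world) [  -0.6 -117.5] 34.3 ytool yaw err -0.0007 zt [-0.001  0.001 -1.   ] force F [-0.82 -0.55  0.36] w 0.0
 shift [-0.0006  0.0075 -0.0017] turn [ 0.001 -0.001 -0.001]
```

```bash

python3 -m inch '0 0 0 -0.0005 0.006 -0.001 0; 0 0 0 -0.0005 0.012 -0.001 0; 0 0 0 -0.0005 0.017 -0.001 0; 0 0 0 -0.0005 0.02 -0.001 0; 0 0 0 -0.0005 0.023 -0.001 0'
python3 -m inch '0 0 0 0 0.002 0 0;0 0 0 0 0.004 0 0;0 0 0 0 0.006 0 0'
python3 -c "
from h import *
where()"
python3 -m inch '0 0 0 0 0.002 0 0;0 0 0 0 0.004 0 0;0 0 0 0 0.006 0 0'
python3 -c "
from h import *
where()"
python3 look.py 6
```

```text
time_s: 8.4
tcp_pos: [0.5401, -0.2232, 0.0371]
orientation: [-0.133, 3.138, -0.001]
wrist_force: [-0.3, -0.1, -0.3]
width: -0.0003
time_s: 8.65
tcp_pos: [0.5392, -0.2176, 0.0364]
orientation: [-0.132, 3.139, -0.0]
wrist_force: [0.5, -2.3, 0.5]
width: 0.0002
 t 8.65 F xyz(mm, z world) [  0.7 -89. ] 36.4 ytool yaw err -0.0008 zt [ 0. -0. -1.] force F [ 0.29 -2.33  0.55] w 0.0002
time_s: 8.9
tcp_pos: [0.5388, -0.2119, 0.0364]
orientation: [-0.132, 3.139, -0.001]
wrist_force: [-0.4, -3.0, -0.1]
width: 0.0001
 t 8.90 F xyz(mm, z world) [  0.7 -83.3] 36.4 ytool yaw err -0.0011 zt [ 0. -0. -1.] force F [-0.62 -2.91 -0.14] w 0.0001
 t 8.90 F xyz(mm, z world) [  0.7 -83.3] 36.4 ytool yaw err -0.0011 zt [ 0. -0. -1.] force F [-0.62 -2.91 -0.14] w 0.0001
scene -0.06 60 -0.0021 0.0145 top [-0.0006 -0.0608  0.0176]
scene -0.03 83 -0.0144 0.015 top [ 0.002  -0.0296  0.0184]
scene y range [-0.0952  0.0854]
side -0.06 77 -0.0187 0.0078 top [-0.0038 -0.059   0.0182]
side -0.03 87 -0.0163 0.0122 top [-0.0107 -0.0343  0.0208]
side 0.03 81 -0.017 0.0116 top [-0.0034  0.0346  0.0175]
side y range [-0.095   0.0855]
```

View pics/b6.png

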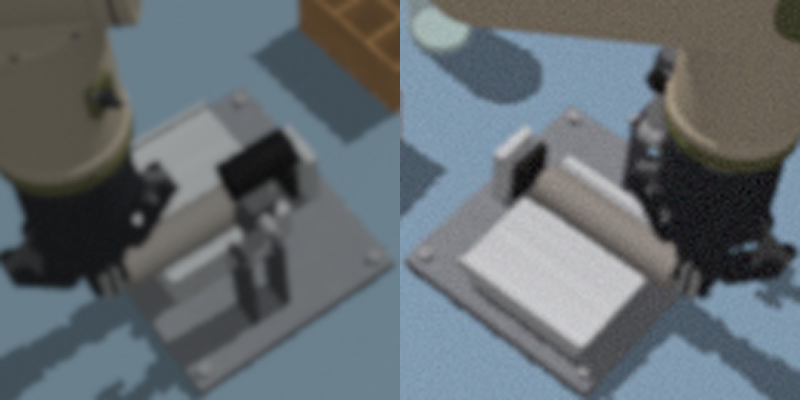

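```bash

python3 -m inch '0 0 0 0 0.0015 0 0;0 0 0 0 0.003 0 0;0 0 0 0 0.0045 0 0'
python3 -c "
from h import *
where()"
python3 -m inch '0 0 0 0 0.001 0 0;0 0 0 0 0.0015 0 0'
python3 -c "
from h import *
where()"
python3 -m inch '0 0 0 0 0.0005 0 0;0 0 0 0 0.001 0 0'
python3 -c "
from h import *
where()"
python3 look.py 7
```

```text
time_s: 9.25
tcp_pos: [0.5384, -0.2073, 0.0364]
orientation: [-0.132, 3.139, -0.0]
wrist_force: [0.6, -2.7, 1.3]
width: 0.0003
 t 9.25 F xyz(mm, z world) [  0.7 -78.7] 36.4 ytool yaw err -0.001 zt [ 0. -0. -1.] force F [ 0.41 -2.7   1.29] w 0.0003
time_s: 9.42
tcp_pos: [0.5383, -0.2057, 0.0364]
orientation: [-0.132, 3.139, -0.0]
wrist_force: [0.9, -2.6, 0.8]
width: 0.0
 t 9.42 F xyz(mm, z world) [  0.7 -77. ] 36.4 ytool yaw err -0.0007 zt [ 0. -0. -1.] force F [ 0.72 -2.63  0.79] w 0.0
time_s: 9.58
tcp_pos: [0.5382, -0.2048, 0.0364]
orientation: [-0.132, 3.139, -0.0]
wrist_force: [0.7, -2.8, 0.9]
width: 0.0002
 t 9.58 F xyz(mm, z world) [  0.8 -76.1] 36.4 ytool yaw err -0.0008 zt [ 0. -0. -1.] force F [ 0.51 -2.85  0.93] w 0.0002
 t 9.58 F xyz(mm, z world) [  0.8 -76.1] 36.4 ytool yaw err -0.0008 zt [ 0. -0. -1.] force F [ 0.51 -2.85  0.93] w 0.0002
scene -0.06 51 -0.0028 0.017 top [ 0.0117 -0.0665  0.0282]
scene -0.03 78 -0.0105 0.0165 top [-0.0001 -0.0233  0.0176]
scene y range [-0.0869  0.0857]
side -0.06 49 -0.0197 0.0013 top [-0.007  -0.0628  0.0253]
side -0.03 76 -0.0164 0.0105 top [ 0.0021 -0.0252  0.0176]
side 0.03 78 -0.0171 0.0227 top [-0.0018  0.0248  0.0209]
side y range [-0.0884  0.0829]
```

View pics/b7.png

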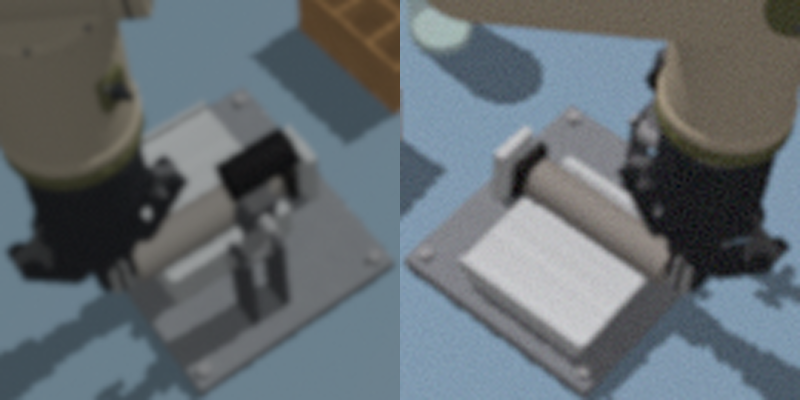

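```bash

W(){ python3 -c "
from h import *
where()"; }
python3 -m inch '0 0 0 0 0.0007 0 0;0 0 0 0 0.0015 0 0' >/dev/null; W
python3 -m inch '0 0 0 0 0.0005 0 0;0 0 0 0 0.001 0 0'>/dev/null; W
python3 -m inch '0 0 0 0 0.0005 0 0;0 0 0 0 0.0008 0 0'>/dev/null; W
```

```text
t 9.85 F xyz(mm, z world) [  0.7 -74.7] 36.4 ytool yaw err -0.0009 zt [ 0. -0. -1.] force F [ 0.45 -3.55  1.67] w 0.0001
 t 10.02 F xyz(mm, z world) [  0.7 -73.6] 36.4 ytool yaw err -0.0008 zt [ 0. -0. -1.] force F [ 0.39 -2.77  1.37] w -0.0001
 t 10.18 F xyz(mm, z world) [  0.7 -72.8] 36.4 ytool yaw err -0.0008 zt [ 0. -0. -1.] force F [ 0.11 -3.16  0.97] w -0.0
```

```bash

W(){ python3 -c "
from h import *
where()"; }
python3 -m inch '0 0 0 0 0.0005 0 0;0 0 0 0 0.0008 0 0' >/dev/null; W
python3 -m inch '0 0 0 0 0.0003 0 0;0 0 0 0 0.0006 0 0'>/dev/null; W
python3 -m inch '0 0 0 0 0.0003 0 0;0 0 0 0 0.0006 0 0'>/dev/null; W; python3 look.py 8
```

```text
t 10.35 F xyz(mm, z world) [  0.7 -72. ] 36.4 ytool yaw err -0.0008 zt [ 0. -0. -1.] force F [ 0.74 -3.82  1.26] w 0.0002
 t 10.52 F xyz(mm, z world) [  0.7 -71.4] 36.4 ytool yaw err -0.0008 zt [ 0. -0. -1.] force F [-0.13 -3.82  1.76] w -0.0004
 t 10.68 F xyz(mm, z world) [  0.7 -71. ] 36.4 ytool yaw err -0.0008 zt [ 0. -0. -1.] force F [-0.61 -5.31  1.94] w -0.0
 t 10.68 F xyz(mm, z world) [  0.7 -71. ] 36.4 ytool yaw err -0.0008 zt [ 0. -0. -1.] force F [-0.61 -5.31  1.94] w -0.0
scene -0.06 38 0.0045 0.0137 top [ 0.0084 -0.0669  0.0283]
scene -0.03 69 -0.0044 0.016 top [ 0.0027 -0.0326  0.0181]
scene y range [-0.0835  0.0816]
side -0.06 47 -0.0154 0.0006 top [ 0.0006 -0.0673  0.0289]
side -0.03 74 -0.0166 0.0088 top [-0.0007 -0.0324  0.0198]
side 0.03 82 -0.0177 0.0139 top [-0.0006  0.0311  0.0179]
side y range [-0.0832  0.0835]
```

View pics/b8.png

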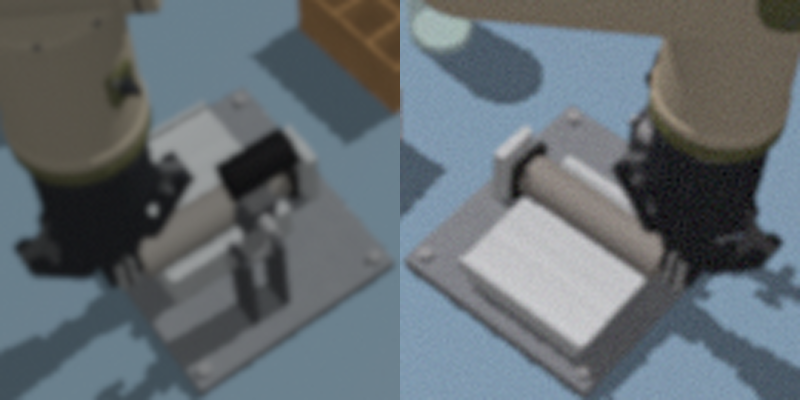

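```bash

W(){ python3 -c "
from h import *
where()"; }
python3 -m inch '0 0 0 0 0.0003 0 0;0 0 0 0 0.0003 0 0' >/dev/null; W
python3 -m inch '0 0 0 0 0 0 0'>/dev/null; W
python3 -m inch '0 0 0 0 0 0 0'>/dev/null; W
```

```text
t 10.95 F xyz(mm, z world) [  0.7 -70.8] 36.4 ytool yaw err -0.0009 zt [ 0.    -0.001 -1.   ] force F [ 0.37 -4.95  1.36] w 0.0002
 t 11.03 F xyz(mm, z world) [  0.7 -70.8] 36.4 ytool yaw err -0.0009 zt [ 0. -0. -1.] force F [ 0.17 -5.61  0.66] w -0.0001
 t 11.12 F xyz(mm, z world) [  0.8 -70.8] 36.4 ytool yaw err -0.0009 zt [ 0.    -0.001 -1.   ] force F [ 0.89 -5.63  1.19] w 0.0002
```

Stop contact felt: the push rose from about 2.8 N sliding to 5.6 N. Retreat, then route round to the +x side of the upright hold-down arm.

```bash

python3 -m inch '0 0 0 0 -0.008 0 0; 0 0 0 0 -0.025 0 0; 0 0 0 0 -0.03 -0.03 0; 0 0 0 0 -0.04 -0.07 0; 0 0 0 0 -0.05 -0.11 0'
python3 -m inch '0 0 0 -0.02 0 -0.035 0; 0 0 0 -0.05 0 -0.06 0; 0 0 0 -0.09 0 -0.07 0; 0 0 0 -0.13 0 -0.07 0; 0 0 0 -0.14 0.02 -0.07 0'
python3 look.py 9
python3 - <<'E'
from h import *
for n in("scene","side"):
    c=load(f"{n}9.npz");F=toF(P,cloud(c).reshape(-1,3))
    m=F[(abs(F[:,1])<.035)&(F[:,2]>.14)&(F[:,2]<.2)&(F[:,0]>0)&(F[:,0]<.12)]
    def cr(q): return np.hypot(m[:,0]-q[0],m[:,2]-q[1])-.013
    from scipy.optimize import least_squares
    print(n,len(m),least_squares(cr,[.085,.168],loss='soft_l1',f_scale=.001).x.round(4),np.percentile(m[:,1],[1,99]).round(4),np.percentile(m[:,0],[1,99]).round(4),np.percentile(m[:,2],99).round(4))
for t in(-10,-5,0,5,10,15,20,25,30,35,40,45,50,55,60,65,70,75,80,85,90):
    a=np.radians(t);print(t,"G",np.round([62-130*np.sin(a),85+130*np.cos(a)],1),"TCP",np.round([62-130*np.sin(a)+13*np.cos(a)+11,85+130*np.cos(a)+13*np.sin(a)],1))
E
```

```text
time_s: 11.53
tcp_pos: [0.5399, -0.2479, 0.145]
orientation: [0.133, -3.134, -0.006]
wrist_force: [1.2, 0.3, 0.2]
width: 0.0002
time_s: 11.95
tcp_pos: [0.683, -0.2187, 0.2122]
orientation: [0.13, -3.136, -0.003]
wrist_force: [-0.6, 0.5, -2.6]
width: -0.0001
 t 11.95 F xyz(mm, z world) [ 143.8 -102.3] 212.2 ytool yaw err -0.002 zt [-0.002  0.002 -1.   ] force F [-0.57  0.55 -2.63] w -0.0001
scene y range [0.0139 0.0875]
side -0.06 38 -0.0147 0.0122 top [-0.007  -0.0531  0.0198]
side -0.03 85 -0.0164 0.0223 top [-0.0015 -0.0333  0.0177]
side 0.03 80 -0.0161 0.0131 top [-0.0027  0.0324  0.0188]
side y range [-0.0566  0.0839]
scene 342 [0.0811 0.1673] [-0.0203  0.0247] [0.0702 0.0943] 0.1821
side 341 [0.0823 0.1676] [-0.02   0.025] [0.0683 0.0915] 0.1831
-10 G [ 84.6 213. ] TCP [108.4 210.8]
-5 G [ 73.3 214.5] TCP [ 97.3 213.4]
0 G [ 62. 215.] TCP [ 86. 215.]
5 G [ 50.7 214.5] TCP [ 74.6 215.6]
10 G [ 39.4 213. ] TCP [ 63.2 215.3]
15 G [ 28.4 210.6] TCP [ 51.9 213.9]
20 G [ 17.5 207.2] TCP [ 40.8 211.6]
25 G [  7.1 202.8] TCP [ 29.8 208.3]
30 G [ -3.  197.6] TCP [ 19.3 204.1]
35 G [-12.6 191.5] TCP [  9.1 198.9]
40 G [-21.6 184.6] TCP [ -0.6 192.9]
45 G [-29.9 176.9] TCP [ -9.7 186.1]
50 G [-37.6 168.6] TCP [-18.2 178.5]
55 G [-44.5 159.6] TCP [-26.  170.2]
60 G [-50.6 150. ] TCP [-33.1 161.3]
65 G [-55.8 139.9] TCP [-39.3 151.7]
70 G [-60.2 129.5] TCP [-44.7 141.7]
75 G [-63.6 118.6] TCP [-49.2 131.2]
80 G [-66.  107.6] TCP [-52.8 120.4]
85 G [-67.5  96.3] TCP [-55.4 109.3]
90 G [-68.  85.] TCP [-57.  98.]
```

View pics/b9.png

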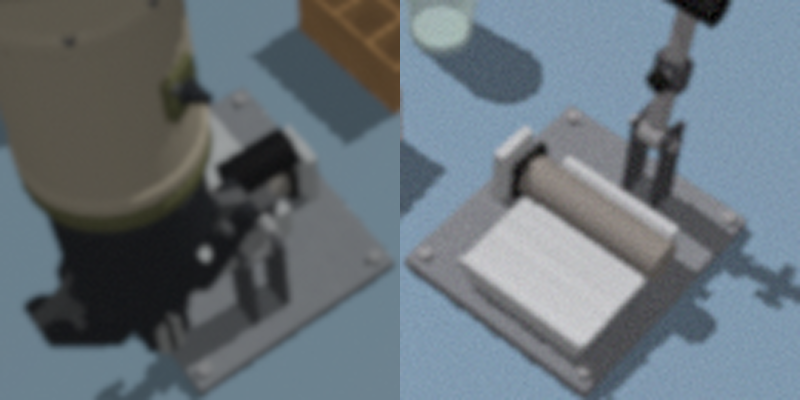

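Side crop: core end (530,170) sits against the black stop face (525,155); the arm leans about 9° past upright. Moving behind the grip.

```bash

W(){ python3 -c "
from h import *
goto((.105,.002),.210)"; }
python3 -m inch '0 0 0 0 0.035 0.001 0; 0 0 0 0 0.07 0.001 0; 0 0 0 0 0.1 0.001 0; 0 0 0 0 0.104 0.001 0; 0 0 0 0.0 0.104 0.001 0'; W
python3 -m inch '0 0 0 0.008 0 0 0; 0 0 0 0.016 0 0 0;0 0 0 0.024 0 0 0;0 0 0 0.024 0 0 0' >/dev/null; W
```

```text
time_s: 12.47
tcp_pos: [0.6701, -0.1115, 0.2152]
orientation: [0.137, -3.138, -0.002]
wrist_force: [0.2, -0.3, -0.1]
width: -0.0004
 t 12.47 F xyz(mm, z world) [140.1   5.6] 215.2 ytool yaw err 0.0023 zt [-0.001  0.001 -1.   ] force F [ 0.19 -0.33 -0.09] w -0.0004
 shift [ 0.0351 -0.0036  0.0052] turn [ 0.001 -0.001  0.002]
 t 12.80 F xyz(mm, z world) [115.2   1.9] 215.2 ytool yaw err -0.0023 zt [-0.001 -0.    -1.   ] force F [-0.25 -0.36  1.25] w 0.0001
 shift [0.0102 0.0001 0.0052] turn [-0.    -0.001 -0.002]
```

```bash

W(){ python3 -c "
from h import *
goto((.0632,.002),.212)"; }
python3 -m inch '0 0 0 0.004 0 0.005 0; 0 0 0 0.008 0 0.005 0;0 0 0 0.012 0 0.005 0;0 0 0 0.017 0 0.005 0;0 0 0 0.022 0 0.005 0' >/dev/null; W
python3 -m inch '0 0 0 0.006 0 0 0; 0 0 0 0.012 0 0 0; 0 0 0 0.018 0 0 0; 0 0 0 0.024 0 0 0;0 0 0 0.03 0 0 0' ; W
python3 look.py 10
python3 - <<'E'
import cv2
from h import *
c=load("side10.npz");u,v=proj(c,toW(P,(.03,0,.12)))[0].astype(int)
cv2.imwrite("pics/s10.png",cv2.resize(c["pixels"][max(0,v-70):v+110,u-90:u+90,::-1],(540,540),interpolation=cv2.INTER_CUBIC))
E
```

```text
t 13.22 F xyz(mm, z world) [96.2  3. ] 211.2 ytool yaw err -0.0007 zt [ 0.005 -0.001 -1.   ] force F [ 8.58 -0.9   2.67] w -0.0
 shift [ 0.033 -0.001 -0.001] turn [-0.001  0.005 -0.001]
time_s: 13.63
tcp_pos: [0.5976, -0.1203, 0.2131]
orientation: [-0.133, 3.131, -0.002]
wrist_force: [6.3, 0.7, 5.0]
width: 0.0002
 t 13.63 F xyz(mm, z world) [67.1  3. ] 213.1 ytool yaw err -0.0003 zt [ 0.007 -0.001 -1.   ] force F [6.32 0.15 4.97] w 0.0002
 shift [ 0.0039 -0.001   0.0011] turn [-0.002  0.007 -0.   ]
 t 13.63 F xyz(mm, z world) [67.1  3. ] 213.1 ytool yaw err -0.0003 zt [ 0.007 -0.001 -1.   ] force F [6.32 0.15 4.97] w 0.0002
scene -0.06 34 -0.0158 0.0157 top [ 0.0008 -0.0543  0.0168]
scene -0.03 92 -0.0161 0.0158 top [ 0.0032 -0.0355  0.0177]
scene y range [-0.0561  0.0842]
side -0.06 39 -0.0149 0.0131 top [ 0.0008 -0.0557  0.0176]
side -0.03 86 -0.0174 0.0137 top [-0.0011 -0.0245  0.0202]
side 0.03 74 -0.0182 0.0121 top [-0.0025  0.0325  0.0185]
side y range [-0.0566  0.0839]
```

View pics/s10.png

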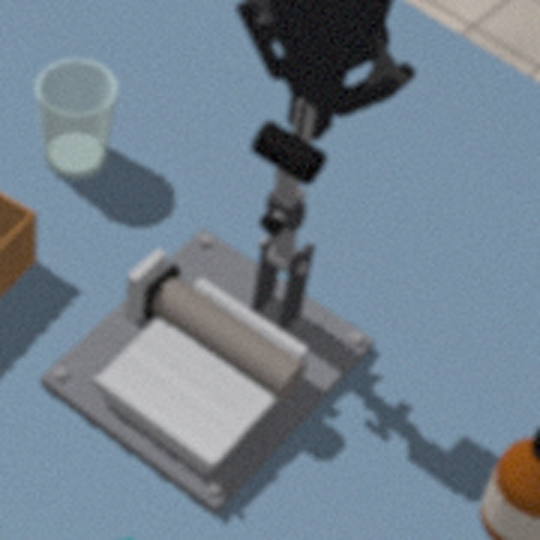

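```bash

W(){ python3 -c "
from h import *
where()"; }
python3 -m inch '0 0 0 0.006 0 0 0; 0 0 0 0.012 0 0 0; 0 0 0 0.018 0 0.001 0; 0 0 0 0.024 0 0.002 0;0 0 0 0.03 0 0.003 0'>/dev/null; W
python3 -m inch '0 0 0 0.005 0 0.001 0; 0 0 0 0.01 0 0.003 0; 0 0 0 0.015 0 0.005 0; 0 0 0 0.02 0 0.007 0;0 0 0 0.025 0 0.01 0' >/dev/null; W
python3 look.py 11
cat > gv.py <<'E'
import sys
from h import *
from scipy.optimize import least_squares
t=sys.argv[1]
c=load(f"side{t}.npz");u,v=proj(c,toW(P,(0,0,.08)))[0].astype(int)
cv2.imwrite(f"pics/s{t}.png",cv2.resize(c["pixels"][max(0,v-90):v+90,u-90:u+90,::-1],(540,540),interpolation=cv2.INTER_CUBIC))
E
python3 gv.py 11
```

```text
t 14.15 F xyz(mm, z world) [36.2  3.2] 208.4 ytool yaw err -0.0005 zt [ 0.005 -0.001 -1.   ] force F [ 8.75 -0.07 -0.39] w -0.0003
 t 14.57 F xyz(mm, z world) [11.4  3.2] 198.8 ytool yaw err -0.0004 zt [ 0.005 -0.001 -1.   ] force F [5.53 1.49 5.03] w -0.0002
 t 14.57 F xyz(mm, z world) [11.4  3.2] 198.8 ytool yaw err -0.0004 zt [ 0.005 -0.001 -1.   ] force F [5.53 1.49 5.03] w -0.0002
scene -0.06 33 -0.0134 0.0135 top [ 0.0029 -0.0528  0.0183]
scene -0.03 92 -0.015 0.0163 top [ 0.0005 -0.0313  0.0181]
scene 0.03 37 -0.0023 0.0165 top [0.0022 0.0299 0.0182]
scene y range [-0.0561  0.0858]
side -0.06 36 -0.0172 0.0129 top [ 0.002  -0.0575  0.0181]
side -0.03 84 -0.0173 0.012 top [ 0.0019 -0.0253  0.018 ]
side 0.03 77 -0.0168 0.0132 top [-0.001   0.0367  0.0207]
side y range [-0.0564  0.0834]
```

View pics/s11.png

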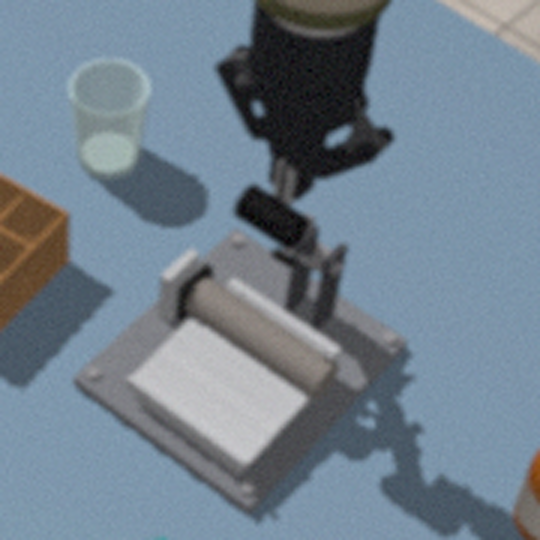

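```bash

W(){ python3 -c "
from h import *
where()"; }
python3 -m inch '0 0 0 0.005 0 0.003 0; 0 0 0 0.010 0 0.006 0; 0 0 0 0.014 0 0.009 0; 0 0 0 0.019 0 0.012 0;0 0 0 0.023 0 0.016 0'>/dev/null; W
python3 -m inch '0 0 0 0.004 0 0.004 0; 0 0 0 0.008 0 0.008 0; 0 0 0 0.012 0 0.012 0; 0 0 0 0.016 0 0.0165 0;0 0 0 0.019 0 0.021 0' >/dev/null; W
python3 look.py 12 >/dev/null;python3 gv.py 12
```

```text
t 15.08 F xyz(mm, z world) [-12.    3.2] 182.9 ytool yaw err -0.0006 zt [ 0.004 -0.001 -1.   ] force F [1.44 1.45 8.37] w 0.0003
 t 15.50 F xyz(mm, z world) [-31.4   3.2] 161.7 ytool yaw err -0.0007 zt [ 0.003 -0.001 -1.   ] force F [1.43 1.07 7.82] w -0.0001
```

View pics/s12.png

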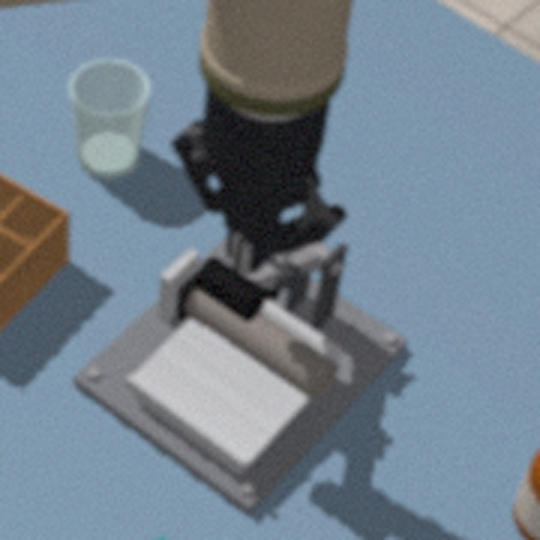

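```bash

W(){ python3 -c "
from h import *
where()"; }
python3 -m inch '0 0 0 0.004 0 0.005 0; 0 0 0 0.007 0 0.010 0; 0 0 0 0.0100 0 0.015 0; 0 0 0 0.0125 0 0.020 0;0 0 0 0.015 0 0.025 0'>/dev/null; W
python3 -m inch '0 0 0 0.002 0 0.004 0; 0 0 0 0.002 0 -0.004 0; 0 0 0 0.006 0 -0.008 0; 0 0 0 0.013 0 -0.008 0; 0 0 0 0.013 0 -0.008 0' >/dev/null; W
python3 look.py 13;python3 gv.py 13
python3 - <<'E'
from h import *
from scipy.optimize import least_squares
for n in("scene","side"):
    c=load(f"{n}13.npz");F=toF(P,cloud(c).reshape(-1,3));print(n)
    col=c["pixels"].reshape(-1,3).astype(int)
    m=(abs(F[:,1]-.002)<.03)&(F[:,2]>.05)&(F[:,2]<.1)&(F[:,0]>-.09)&(F[:,0]<-.035)
    m&=(col.max(1)<60); q=F[m]; print(len(q),np.percentile(q,[1,50,99],axis=0).round(4).tolist())
    b=F[(abs(F[:,1]-.001)<.006)&(F[:,2]>.03)&(F[:,2]<.1)&(F[:,0]>-.03)&(F[:,0]<.05)]
    for x0 in(-.02,-.01,0,.01,.02,.03,.04):
        k=b[abs(b[:,0]-x0)<.005]
        if len(k):print(x0,len(k),np.percentile(k[:,2],[10,50,90]).round(4))
E
```

```text
t 16.02 F xyz(mm, z world) [-46.4   3.2] 136.4 ytool yaw err -0.0007 zt [ 0.002 -0.001 -1.   ] force F [2.72 0.42 6.09] w -0.0
 t 16.43 F xyz(mm, z world) [-61.3   3.6] 143.6 ytool yaw err -0.0008 zt [-0.001 -0.    -1.   ] force F [ 0.09 -0.15 -0.04] w -0.0004
 t 16.43 F xyz(mm, z world) [-61.3   3.6] 143.6 ytool yaw err -0.0008 zt [-0.001 -0.    -1.   ] force F [ 0.09 -0.15 -0.04] w -0.0004
scene -0.06 32 -0.012 0.016 top [ 0.0007 -0.0542  0.0168]
scene -0.03 87 -0.0139 0.0157 top [-0.0043 -0.0361  0.0165]
scene 0.03 79 -0.0139 0.0159 top [0.0087 0.0255 0.0183]
scene y range [-0.0561  0.0827]
side -0.06 37 -0.016 0.0136 top [-0.0006 -0.0569  0.0165]
side -0.03 87 -0.0188 0.0137 top [-0.002  -0.0335  0.0184]
side y range [-0.0569  0.0811]
scene
166 [[-0.0693, -0.0198, 0.0755], [-0.0564, -0.0033, 0.0853], [-0.0495, 0.022, 0.0903]]
-0.02 26 [0.0653 0.0681 0.0713]
-0.01 25 [0.0638 0.0661 0.0681]
0 20 [0.0618 0.0648 0.074 ]
0.01 39 [0.0591 0.0628 0.0745]
0.02 29 [0.053  0.0572 0.0598]
0.03 30 [0.0508 0.0536 0.0566]
0.04 29 [0.0487 0.0515 0.0533]
side
227 [[-0.076, -0.0201, 0.0728], [-0.0686, -0.0018, 0.086], [-0.0544, 0.0261, 0.0908]]
-0.02 18 [0.0627 0.0689 0.0712]
-0.01 27 [0.0399 0.0536 0.0667]
0 3 [0.0465 0.0657 0.066 ]
0.03 3 [0.0456 0.0476 0.0489]
0.04 4 [0.0413 0.0461 0.0487]
```

View pics/s13.png

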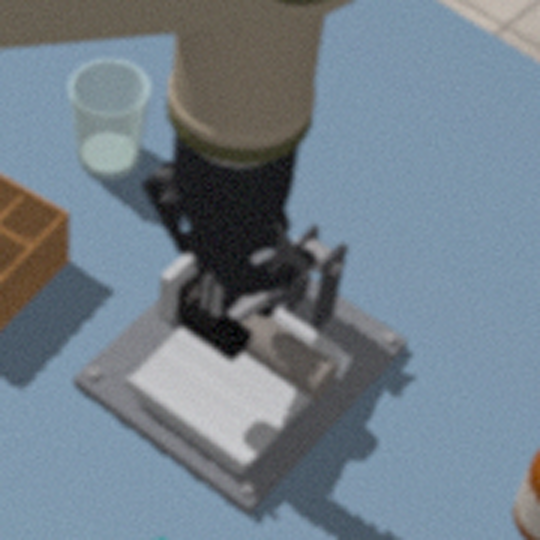

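```bash

W(){ python3 -c "
from h import *
where()"; }
python3 -m inch '0 0 0 0 -0.001 0.004 0; 0 0 0 0 -0.001 0.008 0; 0 0 0 0 -0.001 0.012 0; 0 0 0 0 -0.001 0.016 0; 0 0 0 0 -0.001 0.02 0'>/dev/null; W
python3 -m inch '0 0 0 0.001 0 0.002 0; 0 0 0 0.002 0 0.004 0; 0 0 0 0.002 0 0.006 0'>/dev/null; W
python3 -m inch '0 0 0 0 0 0.0015 0; 0 0 0 0 0 0.003 0'>/dev/null; W
python3 -m inch '0 0 0 0 0 0.001 0; 0 0 0 0 0 0.002 0'>/dev/null; W
```

```text
t 16.95 F xyz(mm, z world) [-60.8   2.4] 123.2 ytool yaw err -0.0008 zt [-0.001 -0.    -1.   ] force F [-5.4  -0.44  8.09] w 0.0003
 t 17.20 F xyz(mm, z world) [-62.3   2.4] 117.4 ytool yaw err -0.0007 zt [-0. -0. -1.] force F [-5.15 -0.31  6.77] w -0.0002
 t 17.37 F xyz(mm, z world) [-62.8   2.4] 114.2 ytool yaw err -0.0008 zt [-0.001 -0.    -1.   ] force F [-3.38  0.83  6.9 ] w 0.0001
 t 17.53 F xyz(mm, z world) [-62.9   2.4] 112.1 ytool yaw err -0.0008 zt [-0.002 -0.    -1.   ] force F [-5.1  -0.76  7.98] w 0.0003
```

```bash

W(){ python3 -c "
from h import *
where()"; }
python3 -m inch '0 0 0 0 0 -0.004 0; 0 0 0 0.003 0 -0.004 0; 0 0 0 0.003 0 -0.001 0;0 0 0 0.003 0 0.001 0; 0 0 0 0.003 0 0.001 0'>/dev/null; W
python3 -m inch '0 0 0 0.0001 0 0.001 0'>/dev/null; W
python3 -m inch '0 0 0 0.0001 0 0.001 0'>/dev/null; W
python3 -m inch '0 0 0 0.0001 0 0.001 0'>/dev/null; W
python3 -m inch '0 0 0 0.0001 0 0.001 0'>/dev/null; W
python3 -m inch '0 0 0 0.0001 0 0.001 0'>/dev/null; W
python3 -m inch '0 0 0 0.0001 0 0.001 0'>/dev/null; W
```

```text
t 17.95 F xyz(mm, z world) [-65.5   2.6] 110.9 ytool yaw err -0.0008 zt [-0. -0. -1.] force F [-0.35 -0.63  0.88] w -0.0001
 t 18.03 F xyz(mm, z world) [-65.5   2.6] 110.4 ytool yaw err -0.0008 zt [-0. -0. -1.] force F [-3.14  0.35  7.37] w 0.0002
 t 18.12 F xyz(mm, z world) [-65.6   2.6] 109.5 ytool yaw err -0.0007 zt [-0. -0. -1.] force F [-5.19  0.71  6.82] w -0.0002
 t 18.20 F xyz(mm, z world) [-65.8   2.6] 108.5 ytool yaw err -0.0008 zt [-0.001 -0.    -1.   ] force F [-4.69  1.05  6.94] w 0.0001
 t 18.28 F xyz(mm, z world) [-66.    2.6] 107.5 ytool yaw err -0.0007 zt [-0.001 -0.    -1.   ] force F [-5.32  0.21  7.07] w -0.0003
 t 18.37 F xyz(mm, z world) [-66.1   2.6] 106.5 ytool yaw err -0.0008 zt [-0.001 -0.    -1.   ] force F [-5.36  0.2   6.74] w -0.0001
 t 18.45 F xyz(mm, z world) [-66.3   2.6] 105.4 ytool yaw err -0.0007 zt [-0.001 -0.    -1.   ] force F [-4.78  0.03  6.93] w 0.0
```

```bash
cat > m.py <<'E'
from h import *
from bench import get_obs
o=get_obs();w=o["wrist_force"];c,s=np.cos(P[2]),np.sin(P[2]);fx=w[0]*c+w[1]*s
z=o["tcp_pos"][2]*1e3;f=toF(P,o["tcp_pos"])[0]*1e3
g=z-13; xc=62-np.sqrt(max(130**2-(g-85)**2,1))
print("t %.2f x %.1f z %.2f beta %.2f Fx %.1f Fz %.1f M %.3f"%(o["time_s"],f[0],z,np.degrees(np.arcsin((g-85)/130)),fx,w[2],(w[2]*(62-xc)+fx*(z-85))/1e3))
E
W(){ python3 m.py; }; W
python3 -m inch '0 0 0 0.0012 0 0.001 0'>/dev/null; W
python3 -m inch '0 0 0 0.0006 0 0.001 0'>/dev/null; W
python3 -m inch '0 0 0 0.0002 0 0.001 0'>/dev/null; W
python3 -m inch '0 0 0 0.0002 0 0.001 0'>/dev/null; W
python3 -m inch '0 0 0 0.0002 0 0.001 0'>/dev/null; W
python3 -m inch '0 0 0 0.0002 0 0.001 0'>/dev/null; W
python3 -m inch '0 0 0 0.0002 0 0.001 0'>/dev/null; W
```

```text
t 18.45 x -66.3 z 105.41 beta 3.27 Fx -4.8 Fz 6.9 M 0.802
t 18.53 x -66.6 z 104.74 beta 2.97 Fx 1.7 Fz 5.6 M 0.760
t 18.62 x -66.7 z 104.01 beta 2.65 Fx 2.4 Fz 5.2 M 0.723
t 18.70 x -66.8 z 103.11 beta 2.25 Fx 2.0 Fz 6.0 M 0.815
t 18.78 x -66.9 z 102.15 beta 1.83 Fx 1.1 Fz 6.2 M 0.829
t 18.87 x -67.1 z 101.15 beta 1.39 Fx 1.7 Fz 5.7 M 0.772
t 18.95 x -67.2 z 100.21 beta 0.97 Fx 2.6 Fz 6.2 M 0.841
t 19.03 x -67.3 z 99.25 beta 0.55 Fx 2.4 Fz 6.3 M 0.848
```

```bash
W(){ python3 m.py; }
python3 -m inch '0 0 0 0.0001 0 0.001 0'>/dev/null; W
python3 -m inch '0 0 0 0.0001 0 0.001 0'>/dev/null; W
python3 -m inch '0 0 0 0.0001 0 0.001 0'>/dev/null; W
python3 -m inch '0 0 0 0.0001 0 0.001 0'>/dev/null; W
python3 -m inch '0 0 0 0.0001 0 0.001 0'>/dev/null; W; python3 look.py 14; python3 gv.py 14
```

```text
t 19.12 x -67.4 z 98.26 beta 0.11 Fx 1.2 Fz 6.4 M 0.844
t 19.20 x -67.5 z 97.27 beta -0.32 Fx 1.9 Fz 5.5 M 0.740
t 19.28 x -67.6 z 96.27 beta -0.76 Fx 1.4 Fz 6.3 M 0.830
t 19.37 x -67.7 z 95.27 beta -1.20 Fx 2.7 Fz 5.9 M 0.792
t 19.45 x -67.8 z 94.28 beta -1.64 Fx 2.8 Fz 6.3 M 0.844
 t 19.45 F xyz(mm, z world) [-67.8   2.5] 94.3 ytool yaw err -0.0007 zt [ 0.003 -0.    -1.   ] force F [2.81 1.42 6.3 ] w 0.0001
scene -0.06 36 -0.0132 0.0154 top [-0.0058 -0.0552  0.0172]
scene -0.03 86 -0.0146 0.0159 top [ 0.0032 -0.0279  0.0182]
scene 0.03 80 -0.014 0.016 top [0.0003 0.0312 0.0186]
scene y range [-0.0561  0.0841]
side -0.06 38 -0.0153 0.0143 top [ 0.0041 -0.0536  0.0158]
side -0.03 90 -0.0174 0.0218 top [-0.009  -0.0305  0.0191]
side y range [-0.0566  0.0807]
```

View pics/s14.png

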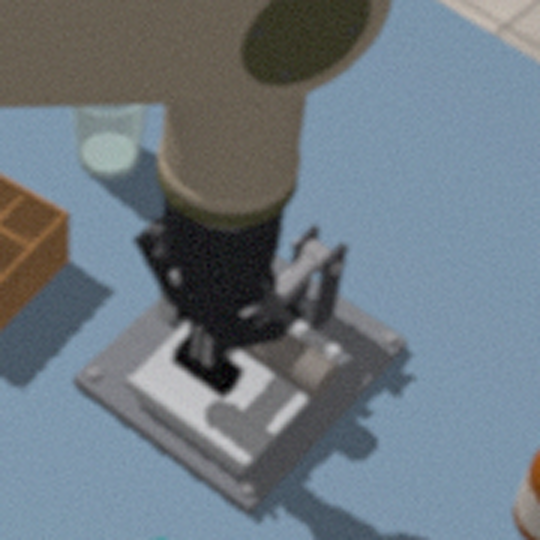

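```bash
W(){ python3 m.py; }
python3 -m inch '0 0 0 0 0 0.001 0'>/dev/null; W
python3 -m inch '0 0 0 0 0 0.001 0'>/dev/null; W
python3 -m inch '0 0 0 0 0 0.001 0'>/dev/null; W
python3 -m inch '0 0 0 0 0 0.001 0'>/dev/null; W
```

```text
t 19.63 x -67.8 z 93.30 beta -2.07 Fx 0.9 Fz 7.0 M 0.914
t 19.72 x -67.9 z 92.21 beta -2.55 Fx 2.1 Fz 6.7 M 0.882
t 19.80 x -68.0 z 91.16 beta -3.02 Fx 1.5 Fz 5.9 M 0.770
t 19.88 x -68.0 z 90.14 beta -3.47 Fx 1.8 Fz 5.3 M 0.696
```

```bash
W(){ python3 m.py; }
python3 -m inch '0 0 0 0 0 0.001 0'>/dev/null; W
python3 -m inch '0 0 0 0 0 0.001 0'>/dev/null; W
python3 -m inch '0 0 0 0 0 0.001 0'>/dev/null; W
python3 -m inch '0 0 0 0 0 0.001 0'>/dev/null; W
```

```text
t 19.97 x -68.0 z 89.15 beta -3.90 Fx 1.6 Fz 5.8 M 0.753
t 20.05 x -68.0 z 88.22 beta -4.31 Fx 1.2 Fz 7.9 M 1.023
t 20.13 x -68.0 z 87.24 beta -4.75 Fx 0.9 Fz 8.5 M 1.101
t 20.22 x -68.0 z 86.32 beta -5.15 Fx 0.2 Fz 8.4 M 1.093
```

```bash
W(){ python3 m.py; }
python3 -m inch '0 0 0 0 0 0.0006 0'>/dev/null; W
python3 -m inch '0 0 0 0 0 0.0006 0'>/dev/null; W
python3 -m inch '0 0 0 0 0 0.0006 0'>/dev/null; W
```

```text
t 20.30 x -68.1 z 85.73 beta -5.42 Fx -0.6 Fz 9.4 M 1.219
t 20.38 x -68.1 z 85.24 beta -5.63 Fx -0.1 Fz 10.3 M 1.336
t 20.47 x -68.1 z 84.70 beta -5.87 Fx -0.9 Fz 10.8 M 1.403
```

Moment at the hinge rose from 0.80 to about 1.37 N·m, and position past contact gives about 7–8 N at the foot, so I estimate roughly 8 N. Release upward and check.

```bash

python3 -m inch '0 0 0 0 0 -0.005 0; 0 0 0 0 0 -0.02 0; 0 0 0 0 0 -0.06 0; 0 0 0 0 0 -0.1 0; 0 0 0 0 0 -0.14 0'
python3 -m inch '0 0 0 0.04 0 0 0; 0 0 0 0.08 0 0 0; 0 0 0 0.1 0.03 -0.02 0; 0 0 0 0.1 0.07 -0.02 0; 0 0 0 0.1 0.1 -0.02 0'
python3 -m inch '0 0 0 0 0.04 0 0; 0 0 0 0 0.08 0 0; 0 0 0 0 0.12 0 0; 0 0 0 0 0.16 0 0; 0 0 0 0 0.16 0 0'
python3 look.py 15; python3 gv.py 15
python3 - <<'E'
from h import *
from scipy.optimize import least_squares
for n in("scene","side"):
    c=load(f"{n}15.npz");F=toF(P,cloud(c).reshape(-1,3));col=c["pixels"].reshape(-1,3).astype(int)
    core=F[(abs(F[:,0])<.0165)&(F[:,2]>.003)&(F[:,2]<.02)&(((F[:,1]>-.075)&(F[:,1]<-.025))|((F[:,1]>.025)&(F[:,1]<.052)))]
    cr=lambda q:np.hypot(core[:,0]-q[0]-q[2]*core[:,1],core[:,2]-q[1])-.016
    print(n,len(core),"core x,z,slope",least_squares(cr,[0,0,0],loss='soft_l1',f_scale=.001).x.round(4),"ymin",np.percentile(core[:,1],[0.5,2]).round(4))
    m=(abs(F[:,1])<.04)&(F[:,0]>-.09)&(F[:,0]<-.05)&(F[:,2]>.02)&(F[:,2]<.09)
    q=F[m];print(" grip",len(q),np.percentile(q,[1,50,99],axis=0).round(4).tolist())
    for nm,X in(("bottle",None),):pass
E
```

```text
time_s: 20.88
tcp_pos: [0.4608, -0.1319, 0.2242]
orientation: [0.132, -3.137, -0.002]
wrist_force: [1.3, -0.9, -0.3]
width: -0.0
time_s: 21.3
tcp_pos: [0.353, -0.0403, 0.2445]
orientation: [-0.126, 3.137, -0.0]
wrist_force: [0.4, 0.5, -0.3]
width: -0.0001
time_s: 21.72
tcp_pos: [0.3385, 0.125, 0.2433]
orientation: [0.146, -3.138, -0.005]
wrist_force: [-0.0, 0.6, 0.3]
width: -0.0002
 t 21.72 F xyz(mm, z world) [-170.3  269.5] 243.3 ytool yaw err 0.0082 zt [-0.001  0.003 -1.   ] force F [0.   0.55 0.31] w -0.0002
scene -0.06 35 -0.0154 0.0152 top [ 0.0033 -0.0557  0.0176]
scene -0.03 90 -0.015 0.0162 top [-0.0011 -0.0252  0.018 ]
scene 0.03 85 -0.0149 0.0156 top [0.0078 0.034  0.0171]
scene y range [-0.0561  0.0849]
side -0.06 35 -0.0148 0.0126 top [ 0.0013 -0.0554  0.0168]
side -0.03 84 -0.0176 0.0137 top [-0.0006 -0.0376  0.0207]
side 0.03 69 -0.017 0.0107 top [-0.0032  0.0265  0.0207]
side y range [-0.0569  0.0831]
scene 340 core x,z,slope [-0.0004 -0.0013  0.0047] ymin [-0.0567 -0.0562]
 grip 238 [[-0.0777, -0.0198, 0.0212], [-0.0615, 0.0004, 0.0358], [-0.0511, 0.0256, 0.0415]]
side 310 core x,z,slope [ 0.0004 -0.0008  0.0001] ymin [-0.0571 -0.0568]
 grip 284 [[-0.081, -0.02, 0.022], [-0.0717, 0.0013, 0.0361], [-0.0521, 0.0249, 0.0415]]
```

View pics/s15.png

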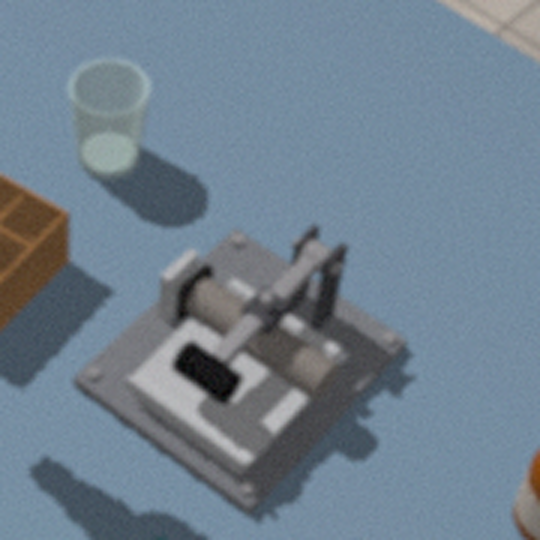

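View pics/b15.png

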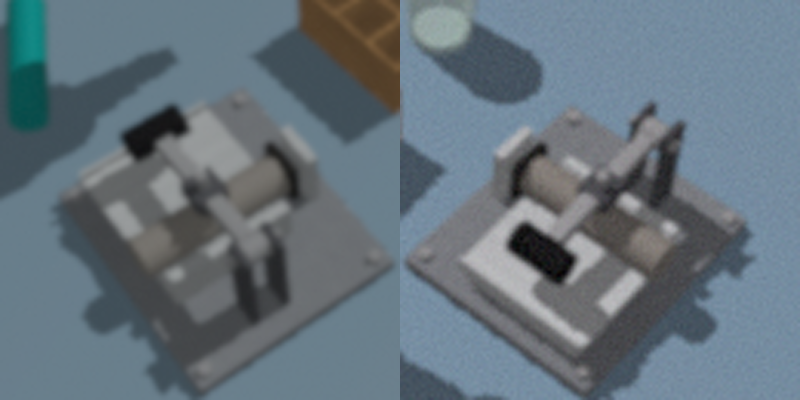

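The core lies in the vee against the black stop (side crop 590,170) with the foot down on it (600,190), the same core end reading as before clamping, and the robot is clear. Handing in.

```bash
python3 -c "
from bench import ticket
print(ticket.finish_job())"
```

```text
the job is handed in; nothing more can be done
None
```

The job is handed in at 21.7 s. I rolled the core up the ramp into the vee, slid it against the rubber stop, then swung the hold-down arm over and pressed it down. The robot is clear of everything.

**Rolling:** On the first try the open fingertips met the core too high and it jammed, with about 9 N back and 11 N up on the tool. I backed off, lowered the fingers, and it then rolled with 1–2 N. The core dropped in centred: the last camera check puts its axis within 0.5 mm of the vee centre.

**Stop:** Sliding took about 2.8 N, and the push rose to 5.6 N when the core met the stop. The core's end reads the same before and after clamping. Read directly, that end is about 3 mm further towards the stop than the seat allows. I put this down to an offset of about 2.5 mm in my fixture frame, because the clamp grip shows the same shift. The clearest evidence of contact is the force rise.

**Clamp force:** This is an estimate, not a measurement. The moment on the hinge rose from about 0.80 to 1.37 N m, which gives about 9 N at the foot. The distance pressed past first contact gives 7–8 N. The two disagree slightly, but both are roughly 8 N. I did not re-check the grip after letting go, beyond the camera showing the arm still down.

I touched none of the bystanders. In the last pictures, the ones in view (beaker, vial box and part of the turquoise cylinder) look undisturbed.

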